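Clip the power screwdriver onto its tool hanger

TASK

Take the power screwdriver out of its bench holster and hang it up on the tool hanger: push the steel eye on top of the screwdriver against the sprung gate of the snap hook until the eye passes inside, then let it down so that the screwdriver hangs straight and still from the hook with the gate snapped shut behind the eye. Work by feel and gently: the hook swings back a little on its rubber bush as you push, and more than about 12 N would bend it. Leave everything else on the bench where it is.

Things in the scene. Friction and masses are not known exactly. Their poses are not given: they have to be found in the camera images.
- driver: Straight power screwdriver standing upright in the holster with 2 mm of play, 198 mm tall, 0.3 to 0.45 kg. Origin at the bit tip (bottom), z up the tool. Bit and steel nose, up to 25 mm wide, from z = 0 to 45 mm; flat-sided body 34 (x) by 32 mm (y) from 45 to 130 mm: grip it across y at 80 to 100 mm; thin tail (16 mm in x) to 155 mm; on it a fixed wire eye in the y-z plane.
- driver_eye (a point): Centre of the wire at the top of the screwdriver's arched eye, 195 mm above the bit tip, on the axis. Wire 5 mm thick, along y here and level for 4 mm either side; the eye's opening is 37 mm high and 23 mm wide between its straight legs. Axes as driver.
- holster: Grey sheet-metal holster fixed to the bench, base 110 x 100 mm. The screwdriver's body rests on its top plate at height 57 mm, the nose through a 28 mm square hole, inside a rim 66 mm high: lift it straight up by 60 mm to be clear. Origin on the bench under the screwdriver, x as the screwdriver's.
- hanger: Fixed post with a cross arm and a collar, 0.43 m high, through which a reach rod slides along x; the snap hook hangs under the rod's end. The rod is clamped at any length: the hook is within 40 mm of x = 0, where exactly is not measured. Origin on the bench below; x: the level way in through the gate, away from the robot. Post at x = 130, y = -100 mm, foot 100 x 80 mm; gate on the hook's -x side.
- hook_mid (a point): Fixed point of the hanger, 0.3 m above its origin, same axes: the bottom of the inside of the hook's bowl IF the rod is at mid length. The steel hook (7 mm bar, in the x-z plane, 31 mm wide) is up to 40 mm nearer or farther along x, at this height and y. Pushed at the gate it swings to +x, 1 mm per 1.5 N, and springs back. A hung eye's wire centre is 2.5 mm above the bowl's bottom.
- gate (a joint): Sprung gate, a 6 mm rod hinged 49 mm above the bowl's bottom. From that bottom: nose in front, x = -15 to -8 mm, its top at z = 14.5 mm; gate above it, face at x = -14.5 mm; spine from x = 8 mm; underside z = -7 mm. 0 rad = shut; the wire, pushed in 4 to 8 mm above the nose, opens it to its stop (0.55) with 3 to 6 N, can go down behind the nose at 0.5, and it snaps shut above the wire.
- run_cap: Bystander: aluminium can capacitor, 44 mm wide, 70 mm tall, origin at its foot.
- fan_cap: Bystander: smaller can capacitor, 38 mm wide, 55 mm tall, origin at its foot.
- fan_motor: Bystander: fan motor, 90 mm wide, 58 mm tall, with an upright shaft to 98 mm, origin at its foot.
- solder_reel: Bystander: reel of solder, 56 mm wide, 40 mm tall, origin at its foot.
- small_screwdriver: Bystander: hand screwdriver lying down, 150 mm long.
- spanner: Bystander: spanner lying down, 150 mm long.
- screw_tray: Bystander: divided tray, 100 x 130 x 28 mm, origin under its centre.
Things that resemble listed ones, but are neither listed nor needed, are in the scene too. Leave any blue, green or pink look-alike of the driver alone.

How it is judged (in metres and radians):
On the way, in this order (a step that is already met when the one before it is completed fails the run):
1. the screwdriver is lifted clear of its holster (height (world z) of driver above 0.06 m and value of joint gate below 0.1 rad), for 0.1 s.
2. the eye pushes the gate open (value of joint gate above 0.3 rad and contact force between driver and hanger above 1 N and distance between driver_eye and hook_mid below 0.085 m), for 0.1 s.
At the end, for the whole second after the job is handed in: The screwdriver hangs with its weight on the snap hook: its eye's wire lies in the bowl (within 10 mm sideways and 49 mm fore and aft of hook_mid, under 9 mm above it), the gate is shut (under 0.06 rad), the tool is upright within 0.2 rad and hardly swings (under 0.12 m/s) (value of joint gate below 0.06 rad and contact force between driver and hanger above 1 N and x of driver_eye in the frame of hook_mid between -0.049 and 0.049 m and y of driver_eye in the frame of hook_mid between -0.01 and 0.01 m and z of driver_eye in the frame of hook_mid between -0.003 and 0.009 m and angle between driver's own z axis and vertical below 0.2 rad and linear speed of driver below 0.12 m/s); the robot touches nothing.
It fails at once if the screwdriver presses or knocks the hook or its hanger with more than 12 N (contact force between driver and hanger above 12 N).
It fails at once if a bystander is moved by more than 3 cm (distance of any of run_cap, fan_cap, fan_motor, solder_reel, small_screwdriver, spanner, screw_tray from where it was at the start of the episode above 0.03 m).
It also fails if it takes over 54 s, if anything falls off the work surface, if the arm or the gripper's body presses on something with over 40 N, if the wrist force passes 120 N, or if a joint passes its speed limit or range.

ROBOT

A 6-joint arm with a two-finger parallel gripper is mounted at the origin on the work surface. World frame = base frame: x ahead of the robot, y to its left, z up, the work surface at z = 0. Lengths are in mm, angles in degrees, forces in N, time in s.
With the tool pointing down it reaches from about 300 to 825 mm from the base axis. Payload 5.4 kg.
Tool frame: the origin (TCP) lies between the finger pads; the fingertips stand 22 mm ahead of it and the grasp point (between the pads) lies 3 mm ahead of it; z points along the fingers, y is the direction in which the jaws open and shut (so a half turn about z gives the same grasp; the last joint's range is limited). The gripper opens to 92 mm and grips with 3 to 60 N. Pads are 20 mm wide; open, the fingers measure 128 mm over their backs; the gripper's body (75 mm by 189 mm) begins 69 mm behind the grasp point.
Start: joints at [55.399, 9.076, 91.501, -0, 79.423, -12.038], TCP at [220.636, 530.967, 211.301] pointing down, gripper open.
Joint ranges: [-166.64, 166.64], [-54.1, 131.32], [10.49, 154.53], [-73.88, 253.88], [9.74, 151.15], [-171.62, 171.62]. Speed limits (degrees/s): [147.25, 147.25, 180, 180, 180, 180].

INTERFACE

Orientations are given as [roll, pitch, yaw] about the fixed x, y, z axes, in that order (R = Rz(yaw) Ry(pitch) Rx(roll)).
In Python, from station import env gives the robot as it stands. The module is installed in compiled form; this text tells all that it offers.
- The arm moves only by the tool arm_command, never from a script. Its argument "motion" is a list of rows, each an object of numbers: "grip": the opening in per cent of the stroke, from 0 (shut) to 100 (fully open); "tx", "ty", "tz": the shift along the tool's x, y, z in m; "roll": the turn about the tool's z in degrees. In form: [{"grip": .., "tx": .., "ty": .., "tz": .., "roll": ..}, ...]. A call has 1 to 10 rows; each row shifts and turns the commanded pose from where the row before left it, along the tool's axes as they then stand; what a row does not reach is not made up. A row lasts 1/10 s, in which the tool goes at most 50 mm and 8.59 degrees, less where a joint would pass 70% of its speed; a pose out of reach is approached as far as the arm can. A call with a gripper value outside its range is refused whole. The fingers move at their own pace and stop on an object; "newtons" is the grip in N (left out, the last holds). Time passes only in rows, so rows that do not move let the fingers close. It gives the time, the measured TCP pose, the force and the opening at its end, in the units of the state.
- env.read_state(): the state, without advancing time (a new reading comes with each control period).
- env.capture(name): name is "scene" or "side" or "wrist"; returns a dict with "image" (400x640x3 uint8, red, green, blue), "fx", "fy", "cx", "cy" (pixels), "extrinsics" (4x4, takes a point from camera to world coordinates); the wrist camera has in their place "hand_eye" (4x4, takes a point from camera to tool coordinates, whose origin is the TCP and whose axes are the flange's). Camera axes: x right, y down, z forward; pixel columns grow to the right and rows downward; lengths in mm; the calibration is good to about 2 mm. A picture is of the moment at which its call begins: read the wrist's pose just before it. There is no depth.
- env.job_done(): hands the job in, once; it reports no verdict.
Trained networks look in a picture, given as the dict that the camera call returned (one of the last four; its "shot" number tells which), for a name from the list of things; names that differ only in an ending like _2 or _b are one class to them, and where a whole thing is asked for, a point or a joint stands for the part that bears it (a point fixed in the world has none). Each returns a list of dicts, best first, with "score" (0 to 1); they miss things now and then, are a little off and sometimes report something else, mostly with a low value. They report only what shows in the picture. A call takes as long as a camera call. They do not tell look-alikes from the thing itself.
- env.trace(picture, thing): "region" (400x640 bool, what is visible of it) and "bbox" ([left, top, width, height] in pixels, round what is visible of it).
The state is a dict: "clock": time; "qpos": joint angles; "dq": joint speeds; "joint_torque": joint torques, N m; "eef_pos": TCP position; "eef_rot": TCP orientation; "contact_force": force on the tool from outside, world axes, zero at the start; "ft_torque": the same for the moment, N m; "finger_gap": finger opening in mm.
Only numpy, scipy, OpenCV 4.12 (cv2) and the standard library are available. Lean on these libraries where they do the work, as an engineer would, in place of code of your own. Each camera call takes 0.05 s, during which the arm holds its last target.

## Working session

There is one attempt and no reset: what is moved stays moved. The work goes in short steps, Python scripts to look and compute and a tool call to move; the robot and the scene stay as the last step left them, time stands still between calls to the robot, and variables do not carry over. Pictures are saved under pics/ and viewed, and the job is handed in when it is done.

Besides the shell and the picture viewer there is one more tool, called after "Request:" by a JSON object that holds its "fn" and its "kwargs", one argument or row to a line. arm_command: Moves the arm, as the interface text tells. Its arguments: {"type":"object","properties":{"motion":{"type":"array"},"newtons":{"type":"number"}},"required":["motion"]}

```bash
mkdir -p pics
python3 - <<'E'
from station import env
import cv2,pickle,numpy as np
s=env.read_state();print({k:np.round(v,3).tolist() for k,v in s.items()})
for n in ["scene","side","wrist"]:
    p=env.capture(n);cv2.imwrite(f"pics/{n}0.png",cv2.cvtColor(p["image"],cv2.COLOR_RGB2BGR))
    print(n,p["fx"],p["cx"],p["cy"],np.round(p.get("extrinsics",p.get("hand_eye")),3).tolist())
    for t in ["driver","hanger","holster","gate","driver_eye"]:
        for r in env.trace(p,t)[:4]: print(n,t,round(r["score"],2),r["bbox"])
    pickle.dump(p,open(f"{n}0.pkl","wb"))
E
```

```text
{'clock': 0.0, 'qpos': [55.399, 9.114, 91.571, -0.001, 79.422, -12.038], 'dq': [0.02, -0.008, 0.069, -0.03, 0.053, -0.142], 'joint_torque': [0.002, -38.556, -32.212, 0.07, 0.038, -0.0], 'eef_pos': [220.287, 530.453, 210.317], 'eef_rot': [-179.895, -0.022, 157.437], 'contact_force': [-0.441, 0.392, 0.132], 'ft_torque': [0.047, 0.021, 0.024], 'finger_gap': 91.966}
scene 447.7785645335241 318.4069563596372 197.2037787824991 [[0.632, 0.509, -0.585, 1210.074], [0.775, -0.414, 0.478, -585.138], [0.001, -0.755, -0.656, 1018.434], [0.0, 0.0, 0.0, 1.0]]
scene driver 0.97 [285.9, 280.7, 17.3, 50.8]
scene driver 0.92 [227.8, 285.7, 22.7, 44.1]
scene driver 0.8 [257.8, 249.9, 17.4, 43.2]
scene driver 0.79 [195.4, 284.2, 16.7, 40.7]
scene hanger 0.6 [367.9, 105.9, 88.9, 196.1]
scene driver_eye 0.96 [260.1, 246.5, 16.4, 48.2]
scene driver_eye 0.93 [229.5, 283.1, 15.5, 49.8]
scene driver_eye 0.76 [188.8, 278.5, 30.2, 48.0]
scene driver_eye 0.64 [286.9, 284.1, 15.1, 48.1]
side 431.1668768881432 318.5080722675514 189.8177434211179 [[-0.956, -0.219, 0.195, 301.517], [-0.293, 0.736, -0.611, 707.559], [-0.01, -0.641, -0.768, 1088.749], [0.0, 0.0, 0.0, 1.0]]
side driver 0.86 [290.7, 135.5, 13.5, 32.3]
side driver 0.81 [327.6, 130.8, 14.0, 38.7]
side driver 0.81 [345.4, 102.1, 12.2, 43.1]
side driver 0.8 [325.5, 117.7, 12.7, 24.0]
side hanger 0.71 [188.4, 121.6, 97.2, 131.7]
side hanger 0.71 [371.4, 129.4, 17.1, 25.9]
side holster 0.62 [314.3, 156.6, 37.8, 34.0]
side driver_eye 0.87 [326.9, 134.0, 14.4, 33.0]
side driver_eye 0.82 [288.1, 133.7, 14.2, 32.7]
side driver_eye 0.67 [326.1, 107.1, 15.6, 36.7]
side driver_eye 0.59 [347.2, 104.3, 12.5, 38.3]
wrist 336.72753723407214 318.8212207459319 201.0108046132523 [[0.002, -0.956, -0.293, 82.345], [1.0, 0.002, 0.0, 2.028], [0.0, -0.293, 0.956, -173.737], [0.0, 0.0, 0.0, 1.0]]
```

View pics/scene0.png

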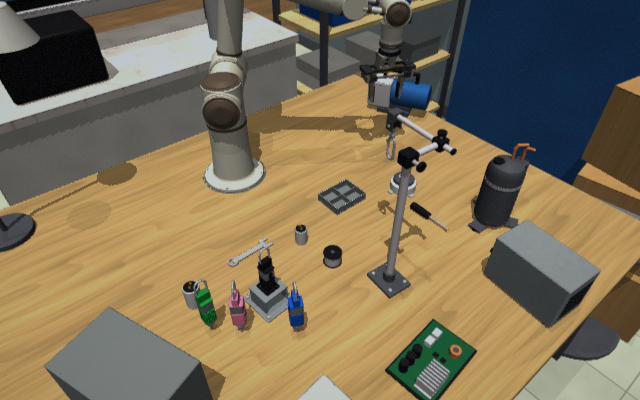

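View pics/side0.png

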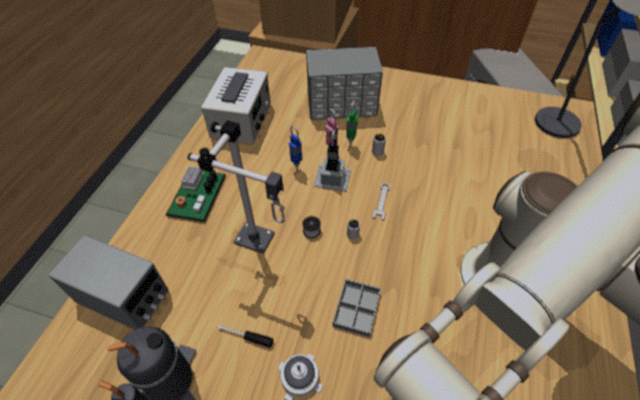

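Run:
```python
import cv2
a=cv2.imread("pics/scene0.png")[230:350,170:330];cv2.imwrite("pics/scene0c.png",cv2.resize(a,None,fx=5,fy=5,interpolation=2))
a=cv2.imread("pics/side0.png")[90:200,270:400];cv2.imwrite("pics/side0c.png",cv2.resize(a,None,fx=5,fy=5,interpolation=2))
a=cv2.imread("pics/scene0.png")[95:310,350:470];cv2.imwrite("pics/scene0h.png",cv2.resize(a,None,fx=2.7,fy=2.7,interpolation=2))
a=cv2.imread("pics/side0.png")[110:260,170:300];cv2.imwrite("pics/side0h.png",cv2.resize(a,None,fx=4,fy=4,interpolation=2))
```

```text
(no output)
```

View pics/scene0c.png

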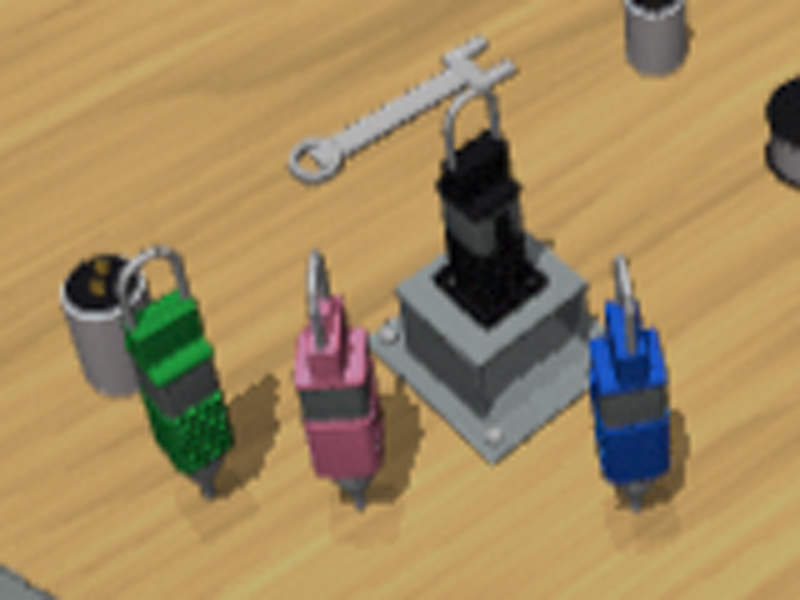

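View pics/side0c.png

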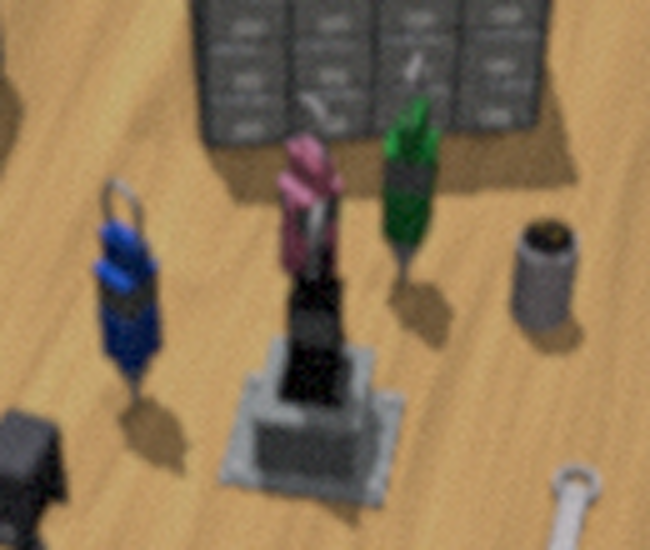

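View pics/scene0h.png

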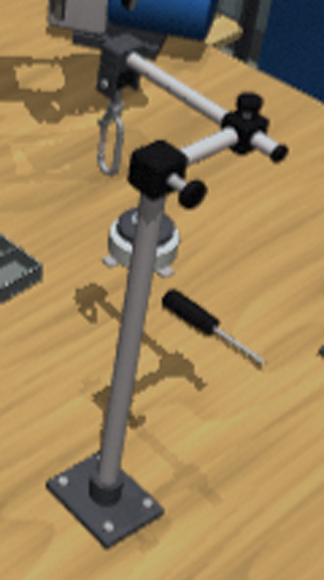

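View pics/side0h.png

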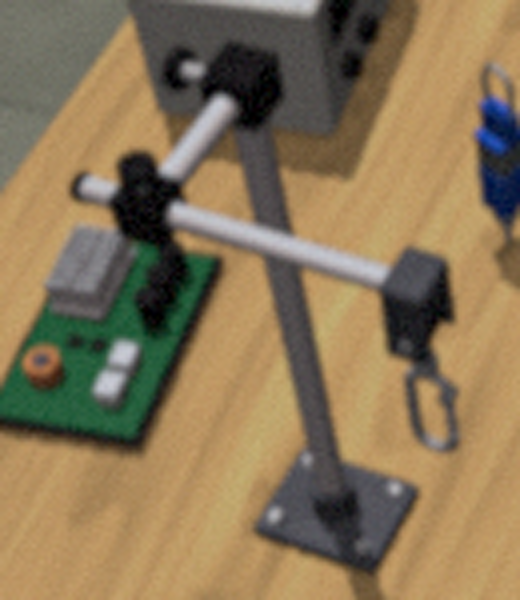

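```bash
cat > h.py <<'E'
import numpy as np,pickle,cv2
def ray(p,u,v,E=None):
    E=p["extrinsics"] if E is None else E
    d=np.array([(u-p["cx"])/p["fx"],(v-p["cy"])/p["fy"],1.]);return E[:3,3],E[:3,:3]@d
def atz(p,u,v,z,E=None):
    o,d=ray(p,u,v,E);return o+d*(z-o[2])/d[2]
def tri(L):
    A=np.zeros((3,3));b=np.zeros(3)
    for o,d in L:
        d=d/np.linalg.norm(d);M=np.eye(3)-np.outer(d,d);A+=M;b+=M@o
    X=np.linalg.solve(A,b);return X,[np.linalg.norm(np.cross(X-o,d/np.linalg.norm(d))) for o,d in L]
E
python3 - <<'E'
from h import *
np.set_printoptions(precision=1,suppress=True)
sc=pickle.load(open("scene0.pkl","rb"));sd=pickle.load(open("side0.pkl","rb"))
for n,c in [("L",(247,299)),("B",(268.4,322.4))]: print("sc base",n,atz(sc,*c,4))
for c in [(314.4,186.4),(346,191),(350.4,169),(320,165)]: print("sd base",atz(sd,*c,4))
f=lambda x,y:(x/5+170,y/5+230)
for n,c in [("L",(398,290)),("F",(488,370)),("R",(588,285))]: print("sc rim",n,atz(sc,*f(*c),66))
g=lambda x,y:(x/5+270,y/5+90)
for c in [(252,415),(365,425),(375,350),(275,340)]: print("sd rim",atz(sd,*g(*c),66))
print("eye sc",atz(sc,265.4,249,209),"sd",atz(sd,333.6,132,209))
hc=lambda x,y:(x/2.7+350,y/2.7+95); hd=lambda x,y:(x/4+170,y/4+110)
print("hook bottom sc",atz(sc,*hc(110,172),293),atz(sd,*hd(437,448),293),tri([ray(sc,*hc(110,172)),ray(sd,*hd(437,448))]))
for c in [(47,487),(108,545),(163,510),(105,457)]: print("foot sc",atz(sc,*hc(*c),8))
for c in [(257,528),(375,570),(418,490),(305,452)]: print("foot sd",atz(sd,*hd(*c),8))
print("rodend sc", tri([ray(sc,*hc(282,153)),ray(sd,*hd(78,186))]), tri([ray(sc,*hc(130,60)),ray(sd,*hd(385,275))]))
E
```

```text
sc base L [ 511.7 -266.6    4. ]
sc base B [ 609.9 -263.1    4. ]
sd base [ 594.3 -165.6    4. ]
sd base [ 489.4 -176.2    4. ]
sd base [ 499.8 -275.     4. ]
sd base [ 604.7 -263.3    4. ]
sc rim L [ 529. -262.   66.]
sc rim F [ 600.6 -253.7   66. ]
sc rim R [ 589.4 -182.6   66. ]
sd rim [ 576.  -174.7   66. ]
sd rim [ 504.6 -187.    66. ]
sd rim [ 515.3 -252.6   66. ]
sd rim [ 580.8 -242.7   66. ]
eye sc [ 556.  -217.2  209. ] sd [ 547.7 -220.7  209. ]
hook bottom sc [563.8 198.7 293. ] [561.  190.7 293. ] (array([562.9, 194.5, 295.4]), [np.float64(3.413187198639395), np.float64(3.4131871986394784)])
foot sc [662.6  43.7   8. ]
foot sc [755.7  39.7   8. ]
foot sc [761.  116.3   8. ]
foot sc [672.5 121.4   8. ]
foot sd [756.8 112.5   8. ]
foot sd [659.2 121.1   8. ]
foot sd [654.1  46.3   8. ]
foot sd [749.9  38.3   8. ]
rodend sc (array([759.5, 177. , 433.3]), [np.float64(1.7772536948687088), np.float64(1.777253694868813)]) (array([578. , 188.8, 433.7]), [np.float64(0.10219058619308015), np.float64(0.1021905861930433)])
```

View pics/wrist0.png

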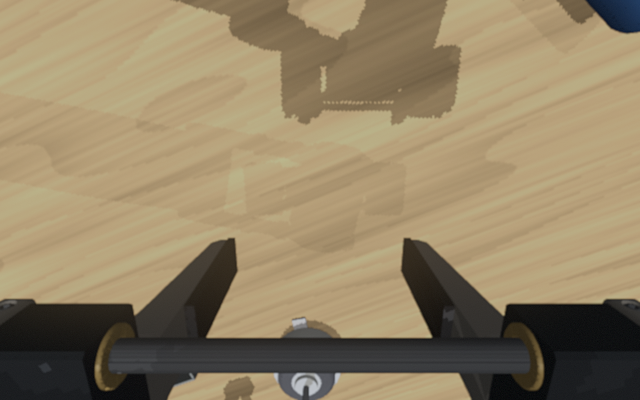

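Request:
{"fn": "arm_command", "kwargs": {
  "motion": [
    {"grip": 100, "tx": 0, "ty": 0, "tz": -0.02, "roll": 0},
    {"grip": 100, "tx": 0, "ty": 0, "tz": -0.02, "roll": 0}
  ]
}}

```text
clock: 1.1
eef_pos: [220.3, 530.5, 251.0]
eef_rot: [-179.9, -0.0, 157.4]
contact_force: [0.6, -0.1, 0.4]
finger_gap: 91.9
```

Run:
```python
from h import *
np.set_printoptions(precision=0,suppress=True)
sc=pickle.load(open("scene0.pkl","rb"));sd=pickle.load(open("side0.pkl","rb"))
for n,u,v,z in [("compr foot",495,222,0),("compr top",505,163,200),("board",430,365,0),("pink",242,330,0),("blue",296,329,0),("green",211,328,0),("runcap",192,304,0),("fancap",301,243,0),("reel",333,265,0),("tray",342,197,0),("motor",403,190,0),("spanner1",232,262,0),("spanner2",268,243,0),("sdrv",412,207,0),("lowerleftbox",120,380,0)]: print(n,atz(sc,u,v,z))
```

```text
compr foot [761. 525.  -0.]
compr top [717. 554. 200.]
board [953. -26.   0.]
pink [ 583. -328.    0.]
blue [ 669. -218.    0.]
green [ 527. -387.    0.]
runcap [ 429. -390.    0.]
fancap [436. -22.   0.]
reel [566.  -3.   0.]
tray [353. 221.   0.]
motor [461. 413.   0.]
spanner1 [ 368. -228.    0.]
spanner2 [ 371. -102.    0.]
sdrv [541. 370.   0.]
lowerleftbox [ 516. -622.    0.]
```

Request:
{"fn": "arm_command", "kwargs": {
  "motion": [
    {"tz": -0.05},
    {"tz": -0.05},
    {"tz": -0.05}
  ]
}}

```text
invalid input at $.motion[0]: expected keys grip, tx, ty, tz, roll
```

Request:
{"fn": "arm_command", "kwargs": {
  "motion": [
    {"grip": 100, "tx": 0, "ty": 0, "tz": -0.05, "roll": 0},
    {"grip": 100, "tx": 0, "ty": 0, "tz": -0.05, "roll": 0},
    {"grip": 100, "tx": 0, "ty": 0, "tz": -0.05, "roll": 0},
    {"grip": 100, "tx": 0, "ty": 0, "tz": -0.05, "roll": 0},
    {"grip": 100, "tx": 0, "ty": 0, "tz": -0.05, "roll": 0},
    {"grip": 100, "tx": 0, "ty": 0, "tz": -0.05, "roll": 0},
    {"grip": 100, "tx": 0, "ty": 0, "tz": -0.05, "roll": 0}
  ]
}}

```text
clock: 1.8
eef_pos: [220.2, 530.4, 603.6]
eef_rot: [179.9, 0.0, 157.4]
contact_force: [0.2, 1.6, 1.5]
finger_gap: 91.7
```

```bash
python3 -c "
from station import env
s=env.read_state();print(s['qpos'],s['eef_pos'],s['eef_rot'])"
```

```text
[ 5.54028364e+01  1.65993496e+01  3.80548197e+01  6.76210617e-04
  1.25285212e+02 -1.20353030e+01] [220.17805536 530.37037768 603.6438591 ] [1.79940598e+02 1.21004775e-02 1.57438524e+02]
```

Request:
{"fn": "arm_command", "kwargs": {
  "motion": [
    {"grip": 100, "tx": 0, "ty": 0, "tz": -0.05, "roll": 0},
    {"grip": 100, "tx": 0, "ty": 0, "tz": -0.05, "roll": 0},
    {"grip": 100, "tx": 0, "ty": 0, "tz": -0.05, "roll": 0},
    {"grip": 100, "tx": 0, "ty": 0, "tz": -0.05, "roll": 0},
    {"grip": 100, "tx": 0, "ty": 0, "tz": -0.05, "roll": 0}
  ]
}}

```text
clock: 2.3
eef_pos: [176.4, 418.4, 750.3]
eef_rot: [-177.8, -2.0, 157.3]
contact_force: [-1.1, -0.4, 0.3]
finger_gap: 91.7
```

```bash
python3 -c "
from station import env
s=env.read_state();print(s['qpos'],s['eef_pos'],s['eef_rot'])"
```

```text
[ 50.83992236  21.07396447  10.49431189   2.74624345 151.11807702
 -14.15915668] [176.37341874 418.35655505 750.31532825] [-177.77503553   -2.04342615  157.33306448]
```

Request:
{"fn": "arm_command", "kwargs": {
  "motion": [
    {"grip": 100, "tx": 0, "ty": 0, "tz": 0.03, "roll": 0},
    {"grip": 100, "tx": -0.036, "ty": -0.032, "tz": 0.012, "roll": 0},
    {"grip": 100, "tx": -0.036, "ty": -0.032, "tz": 0.012, "roll": 0},
    {"grip": 100, "tx": -0.036, "ty": -0.032, "tz": 0.012, "roll": 0},
    {"grip": 100, "tx": -0.036, "ty": -0.032, "tz": 0.012, "roll": 0},
    {"grip": 100, "tx": -0.036, "ty": -0.032, "tz": 0.012, "roll": 0},
    {"grip": 100, "tx": -0.036, "ty": -0.032, "tz": 0.012, "roll": 0},
    {"grip": 100, "tx": -0.036, "ty": -0.032, "tz": 0.012, "roll": 0}
  ]
}}

```text
clock: 3.1
eef_pos: [317.6, 112.1, 643.9]
eef_rot: [-177.7, -2.0, 157.4]
contact_force: [0.8, 0.1, 0.2]
finger_gap: 92.2
```

Request:
{"fn": "arm_command", "kwargs": {
  "motion": [
    {"grip": 100, "tx": -0.036, "ty": -0.032, "tz": 0.012, "roll": 0},
    {"grip": 100, "tx": -0.036, "ty": -0.032, "tz": 0.012, "roll": 0},
    {"grip": 100, "tx": -0.036, "ty": -0.032, "tz": 0.012, "roll": 0},
    {"grip": 100, "tx": -0.036, "ty": -0.032, "tz": 0.012, "roll": 0},
    {"grip": 100, "tx": -0.036, "ty": -0.032, "tz": 0.012, "roll": 0},
    {"grip": 100, "tx": -0.036, "ty": -0.032, "tz": 0.012, "roll": 0},
    {"grip": 100, "tx": -0.036, "ty": -0.032, "tz": 0.012, "roll": 0},
    {"grip": 100, "tx": -0.036, "ty": -0.032, "tz": 0.012, "roll": 0}
  ]
}}

```text
clock: 3.9
eef_pos: [481.1, -236.8, 548.3]
eef_rot: [-177.6, -2.0, 157.3]
contact_force: [0.8, 1.1, -0.1]
finger_gap: 91.7
```

Request:
{"fn": "arm_command", "kwargs": {
  "motion": [
    {"grip": 100, "tx": 0, "ty": 0, "tz": 0, "roll": 8.5},
    {"grip": 100, "tx": 0, "ty": 0, "tz": 0, "roll": 8.5},
    {"grip": 100, "tx": 0, "ty": 0, "tz": 0, "roll": 8.5},
    {"grip": 100, "tx": 0, "ty": 0, "tz": 0, "roll": 8.5},
    {"grip": 100, "tx": 0, "ty": 0, "tz": 0, "roll": 8.5},
    {"grip": 100, "tx": 0, "ty": 0, "tz": 0, "roll": 8.5},
    {"grip": 100, "tx": 0, "ty": 0, "tz": 0, "roll": 8.5},
    {"grip": 100, "tx": 0, "ty": 0, "tz": 0, "roll": 8.5},
    {"grip": 100, "tx": 0, "ty": 0, "tz": 0, "roll": 8.5}
  ]
}}

```text
clock: 4.8
eef_pos: [480.7, -234.9, 548.7]
eef_rot: [-177.5, 1.8, 80.6]
contact_force: [0.2, 0.1, 0.2]
finger_gap: 92.0
```

Request:
{"fn": "arm_command", "kwargs": {
  "motion": [
    {"grip": 100, "tx": 0, "ty": 0, "tz": 0, "roll": 8.5},
    {"grip": 100, "tx": 0, "ty": 0, "tz": 0, "roll": 8.5},
    {"grip": 100, "tx": 0, "ty": 0, "tz": 0, "roll": 8.5},
    {"grip": 100, "tx": 0, "ty": 0, "tz": 0, "roll": 8.5},
    {"grip": 100, "tx": 0, "ty": 0, "tz": 0, "roll": 8.5},
    {"grip": 100, "tx": 0, "ty": 0, "tz": 0, "roll": 8.5},
    {"grip": 100, "tx": 0, "ty": 0, "tz": 0, "roll": 8.5},
    {"grip": 100, "tx": 0, "ty": 0, "tz": 0, "roll": 8.5},
    {"grip": 100, "tx": 0, "ty": 0, "tz": 0, "roll": 8.5}
  ]
}}

```text
clock: 5.7
eef_pos: [480.7, -234.9, 548.7]
eef_rot: [178.8, 2.9, 4.0]
contact_force: [0.7, 0.2, 0.3]
finger_gap: 91.8
```

```bash
cat > st.py <<'E'
from station import env
import numpy as np
from scipy.spatial.transform import Rotation as R
np.set_printoptions(precision=2,suppress=True)
s=env.read_state();print(round(s['clock'],2),np.array(s['qpos']),np.array(s['eef_pos']),np.array(s['eef_rot']),'F',np.array(s['contact_force']),'gap',s['finger_gap'])
print("tool axes in world (cols)\n",R.from_euler('xyz',s['eef_rot'],degrees=True).as_matrix())
E
python3 st.py
```

```text
5.7 [-37.25   7.19  55.84  -3.18 118.3   47.21] [ 480.7  -234.86  548.7 ] [178.8    2.87   4.03] F [0.72 0.19 0.29] gap 91.75559844687137
tool axes in world (cols)
 [[ 1.    0.07 -0.05]
 [ 0.07 -1.   -0.02]
 [-0.05  0.02 -1.  ]]
```

Request:
{"fn": "arm_command", "kwargs": {
  "motion": [
    {"grip": 100, "tx": 0.05, "ty": 0, "tz": 0, "roll": 0},
    {"grip": 100, "tx": 0.05, "ty": 0, "tz": 0, "roll": 0},
    {"grip": 100, "tx": 0.05, "ty": 0, "tz": 0, "roll": 0},
    {"grip": 100, "tx": 0.05, "ty": 0, "tz": 0, "roll": 0},
    {"grip": 100, "tx": 0.05, "ty": 0, "tz": 0, "roll": 0},
    {"grip": 100, "tx": 0.05, "ty": 0, "tz": 0, "roll": 0},
    {"grip": 100, "tx": 0.05, "ty": 0, "tz": 0, "roll": 0},
    {"grip": 100, "tx": 0.05, "ty": 0, "tz": 0, "roll": 0}
  ]
}}

```text
clock: 6.5
eef_pos: [762.8, -178.5, 458.0]
eef_rot: [177.0, -2.2, 4.6]
contact_force: [-0.2, -0.1, -0.1]
finger_gap: 92.1
```

```bash
python3 st.py
```

```text
6.5 [-21.24  48.26  10.57  -1.98 117.81  63.25] [ 762.79 -178.55  457.99] [176.97  -2.25   4.59] F [-0.16 -0.06 -0.1 ] gap 92.08237940977158
tool axes in world (cols)
 [[ 1.    0.08  0.04]
 [ 0.08 -1.   -0.05]
 [ 0.04  0.05 -1.  ]]
```

Request:
{"fn": "arm_command", "kwargs": {
  "motion": [
    {"grip": 100, "tx": 0.035, "ty": 0, "tz": -0.035, "roll": 0},
    {"grip": 100, "tx": 0.035, "ty": 0, "tz": -0.035, "roll": 0},
    {"grip": 100, "tx": 0.035, "ty": 0, "tz": -0.035, "roll": 0},
    {"grip": 100, "tx": 0.035, "ty": 0, "tz": -0.035, "roll": 0},
    {"grip": 100, "tx": 0.035, "ty": 0, "tz": -0.035, "roll": 0},
    {"grip": 100, "tx": 0.035, "ty": 0, "tz": -0.035, "roll": 0}
  ]
}}

```text
clock: 7.1
eef_pos: [765.4, -117.8, 556.0]
eef_rot: [174.1, -12.0, 5.3]
contact_force: [0.1, -0.9, -0.8]
finger_gap: 91.8
```

```bash
python3 st.py
```

```text
7.1 [-17.27  41.2   10.49  -0.99 115.01  67.51] [ 765.4  -117.77  556.  ] [174.1  -11.98   5.32] F [ 0.11 -0.94 -0.79] gap 91.83223699298027
tool axes in world (cols)
 [[ 0.97  0.07  0.22]
 [ 0.09 -0.99 -0.08]
 [ 0.21  0.1  -0.97]]
```

Request:
{"fn": "arm_command", "kwargs": {
  "motion": [
    {"grip": 100, "tx": 0.025, "ty": -0.03, "tz": -0.03, "roll": 0},
    {"grip": 100, "tx": 0.025, "ty": -0.03, "tz": -0.03, "roll": 0},
    {"grip": 100, "tx": 0.025, "ty": -0.03, "tz": -0.03, "roll": 0},
    {"grip": 100, "tx": 0.025, "ty": -0.03, "tz": -0.03, "roll": 0},
    {"grip": 100, "tx": 0.025, "ty": -0.03, "tz": -0.03, "roll": 0},
    {"grip": 100, "tx": 0.025, "ty": -0.03, "tz": -0.03, "roll": 0},
    {"grip": 100, "tx": 0.025, "ty": -0.03, "tz": -0.03, "roll": 0},
    {"grip": 100, "tx": 0.025, "ty": -0.03, "tz": -0.03, "roll": 0}
  ]
}}

```text
clock: 7.9
eef_pos: [717.7, 144.3, 659.2]
eef_rot: [173.3, -21.4, 6.4]
contact_force: [0.2, -0.8, -0.6]
finger_gap: 92.0
```

```bash
python3 st.py
```

```text
7.9 [  4.63  33.5   10.48  -6.6  114.25  85.59] [717.73 144.26 659.2 ] [173.32 -21.44   6.44] F [ 0.23 -0.78 -0.62] gap 92.03749119915646
tool axes in world (cols)
 [[ 0.92  0.07  0.37]
 [ 0.1  -0.99 -0.07]
 [ 0.37  0.11 -0.92]]
```

Request:
{"fn": "arm_command", "kwargs": {
  "motion": [
    {"grip": 100, "tx": 0.048, "ty": 0, "tz": -0.01, "roll": 0},
    {"grip": 100, "tx": 0.048, "ty": 0, "tz": -0.01, "roll": 0},
    {"grip": 100, "tx": 0.048, "ty": 0, "tz": -0.01, "roll": 0},
    {"grip": 100, "tx": 0.048, "ty": 0, "tz": -0.01, "roll": 0},
    {"grip": 100, "tx": 0.048, "ty": 0, "tz": -0.01, "roll": 0},
    {"grip": 100, "tx": 0.048, "ty": 0, "tz": -0.01, "roll": 0},
    {"grip": 100, "tx": 0.048, "ty": 0, "tz": -0.01, "roll": 0},
    {"grip": 100, "tx": 0.048, "ty": 0, "tz": -0.01, "roll": 0}
  ]
}}

```text
clock: 8.7
eef_pos: [809.8, 137.0, 683.4]
eef_rot: [173.1, -35.8, 8.4]
contact_force: [0.4, -0.3, -0.2]
finger_gap: 92.0
```

```bash
python3 st.py
```

```text
8.7 [ 2.6  34.86 10.49 -3.52 98.42 84.81] [809.84 136.98 683.38] [173.13 -35.79   8.36] F [ 0.36 -0.33 -0.19] gap 92.0024162214736
tool axes in world (cols)
 [[ 0.8   0.08  0.59]
 [ 0.12 -0.99 -0.03]
 [ 0.58  0.1  -0.81]]
```

Request:
{"fn": "arm_command", "kwargs": {
  "motion": [
    {"grip": 100, "tx": 0.048, "ty": 0, "tz": -0.005, "roll": -1},
    {"grip": 100, "tx": 0.048, "ty": 0, "tz": -0.005, "roll": -1},
    {"grip": 100, "tx": 0.048, "ty": 0, "tz": -0.005, "roll": -1},
    {"grip": 100, "tx": 0.048, "ty": 0, "tz": -0.005, "roll": -1},
    {"grip": 100, "tx": 0.048, "ty": 0, "tz": -0.005, "roll": 0},
    {"grip": 100, "tx": 0.048, "ty": 0, "tz": -0.005, "roll": 0},
    {"grip": 100, "tx": 0.048, "ty": 0, "tz": -0.005, "roll": 0},
    {"grip": 100, "tx": 0.048, "ty": 0, "tz": -0.005, "roll": 0},
    {"grip": 100, "tx": 0.048, "ty": 0, "tz": -0.005, "roll": 0},
    {"grip": 100, "tx": 0.048, "ty": 0, "tz": -0.005, "roll": 0}
  ]
}}

```text
clock: 9.7
eef_pos: [858.9, 159.1, 776.2]
eef_rot: [166.1, -53.2, 18.5]
contact_force: [0.5, -0.0, 0.1]
finger_gap: 92.0
```

```bash
python3 st.py
```

```text
9.7 [ 3.18 32.96 10.54 -1.55 82.07 81.12] [858.93 159.08 776.21] [166.09 -53.21  18.48] F [ 0.46 -0.02  0.13] gap 91.97107998910364
tool axes in world (cols)
 [[ 0.57  0.13  0.81]
 [ 0.19 -0.98  0.02]
 [ 0.8   0.14 -0.58]]
```

Request:
{"fn": "arm_command", "kwargs": {
  "motion": [
    {"grip": 100, "tx": 0, "ty": 0, "tz": 0, "roll": 8},
    {"grip": 100, "tx": -0.02, "ty": 0.01, "tz": 0, "roll": 1.9},
    {"grip": 100, "tx": -0.041, "ty": 0.0205, "tz": -0.001, "roll": 0},
    {"grip": 100, "tx": -0.041, "ty": 0.0205, "tz": -0.001, "roll": 0},
    {"grip": 100, "tx": -0.041, "ty": 0.0205, "tz": -0.001, "roll": 0},
    {"grip": 100, "tx": -0.041, "ty": 0.0205, "tz": -0.001, "roll": 0},
    {"grip": 100, "tx": -0.041, "ty": 0.0205, "tz": -0.001, "roll": 0},
    {"grip": 100, "tx": -0.041, "ty": 0.0205, "tz": -0.001, "roll": 0},
    {"grip": 100, "tx": -0.041, "ty": 0.0205, "tz": -0.001, "roll": 0},
    {"grip": 100, "tx": -0.041, "ty": 0.0205, "tz": -0.001, "roll": 0}
  ]
}}

```text
clock: 10.7
eef_pos: [665.3, -15.1, 514.5]
eef_rot: [179.2, -54.4, 2.3]
contact_force: [0.3, 0.2, -0.1]
finger_gap: 91.9
```

```bash
python3 st.py
```

```text
10.7 [-20.37 -20.72 100.52  22.98  50.12  61.21] [665.28 -15.13 514.46] [179.17 -54.42   2.27] F [ 0.26  0.25 -0.05] gap 91.89749946688484
tool axes in world (cols)
 [[ 0.58  0.03  0.81]
 [ 0.02 -1.    0.02]
 [ 0.81  0.01 -0.58]]
```

Request:
{"fn": "arm_command", "kwargs": {
  "motion": [
    {"grip": 100, "tx": -0.0445, "ty": 0.022, "tz": -0.001, "roll": 0},
    {"grip": 100, "tx": -0.0445, "ty": 0.022, "tz": -0.001, "roll": 0},
    {"grip": 100, "tx": -0.0445, "ty": 0.022, "tz": -0.001, "roll": 0},
    {"grip": 100, "tx": -0.0445, "ty": 0.022, "tz": -0.001, "roll": 0},
    {"grip": 100, "tx": -0.0445, "ty": 0.022, "tz": -0.001, "roll": 0},
    {"grip": 100, "tx": -0.0445, "ty": 0.022, "tz": -0.001, "roll": 0},
    {"grip": 100, "tx": -0.0445, "ty": 0.022, "tz": -0.001, "roll": 0},
    {"grip": 100, "tx": -0.0445, "ty": 0.022, "tz": -0.001, "roll": 0},
    {"grip": 100, "tx": -0.0445, "ty": 0.022, "tz": -0.001, "roll": 0}
  ]
}}

```text
clock: 11.6
eef_pos: [430.0, -223.2, 196.1]
eef_rot: [178.8, -54.3, 2.5]
contact_force: [0.9, -0.9, -0.9]
finger_gap: 92.3
```

```bash
python3 st.py
cat > wc.py <<'E'
import sys,pickle,cv2,numpy as np
from station import env
from scipy.spatial.transform import Rotation as R
n=sys.argv[1];s=env.read_state();p=env.capture("wrist")
T=np.eye(4);T[:3,:3]=R.from_euler('xyz',s['eef_rot'],degrees=True).as_matrix();T[:3,3]=s['eef_pos']
p["E"]=T@np.array(p["hand_eye"]);p["state"]=s
cv2.imwrite(f"pics/{n}.png",cv2.cvtColor(p["image"],cv2.COLOR_RGB2BGR))
for t in sys.argv[2:]:
    for r in env.trace(p,t)[:3]: print(t,round(r["score"],2),r["bbox"])
pickle.dump(p,open(f"{n}.pkl","wb"))
E
python3 wc.py w1
```

```text
11.6 [-79.17 -32.99 144.63  58.5   69.89 -13.62] [ 430.01 -223.19  196.08] [178.79 -54.34   2.49] F [ 0.93 -0.94 -0.94] gap 92.27930630225134
tool axes in world (cols)
 [[ 0.58  0.03  0.81]
 [ 0.03 -1.    0.01]
 [ 0.81  0.01 -0.58]]
```

View pics/w1.png

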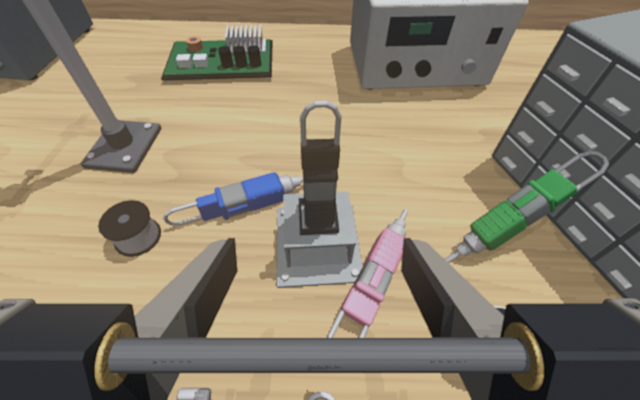

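Run:
```python
from h import *
np.set_printoptions(precision=1,suppress=True)
p=pickle.load(open("w1.pkl","rb"));E=p["E"]
print("eye",atz(p,320.5,105,207,E))
for c in [(278,284),(360,279)]: print("base",atz(p,*c,2,E))
for c in [(285,240),(357,235),(349,193),(285,197)]: print("rim",atz(p,*c,66,E))
print("eye legs base",atz(p,304.5,142,167,E),atz(p,337,141,167,E))
print("body top corners", atz(p,302,180,142,E),atz(p,337,178,142,E))
import cv2
a=cv2.imread("pics/w1.png")[90:300,240:400];cv2.imwrite("pics/w1c.png",cv2.resize(a,None,fx=2.8,fy=2.8,interpolation=2))
```

```text
eye [ 550.5 -219.1  207. ]
base [ 495.2 -175.6    2. ]
base [ 504.5 -269.4    2. ]
rim [ 515.5 -186.    66. ]
rim [ 524.2 -260.1   66. ]
rim [ 579.9 -253.2   66. ]
rim [ 571.3 -181.    66. ]
eye legs base [ 552.8 -206.1  167. ] [ 555.2 -233.8  167. ]
body top corners [ 531.5 -204.5  142. ] [ 535.1 -235.1  142. ]
```

View pics/w1c.png

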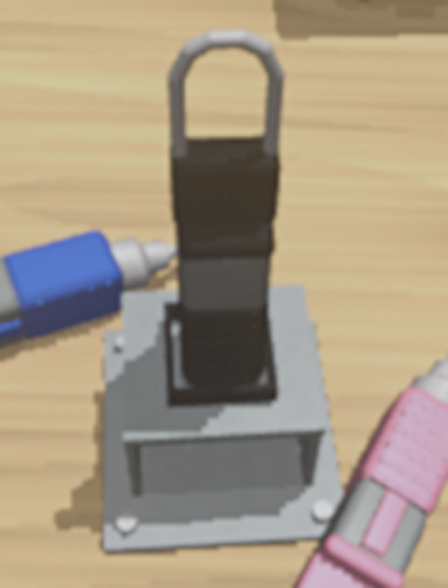

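Request:
{"fn": "arm_command", "kwargs": {
  "motion": [
    {"grip": 100, "tx": -0.004, "ty": -0.0005, "tz": 0.03, "roll": 0},
    {"grip": 100, "tx": 0, "ty": 0, "tz": 0.03, "roll": 0},
    {"grip": 100, "tx": 0, "ty": 0, "tz": 0.03, "roll": 0},
    {"grip": 100, "tx": 0, "ty": 0, "tz": 0.03, "roll": 0},
    {"grip": 100, "tx": 0, "ty": 0, "tz": 0.02, "roll": 0},
    {"grip": 80, "tx": 0, "ty": 0, "tz": 0.0085, "roll": 0},
    {"grip": 60, "tx": 0, "ty": 0, "tz": 0, "roll": 0},
    {"grip": 60, "tx": 0, "ty": 0, "tz": 0, "roll": 0},
    {"grip": 60, "tx": 0, "ty": 0, "tz": 0, "roll": 0}
  ]
}}

```text
clock: 12.55
eef_pos: [549.2, -219.4, 107.5]
eef_rot: [179.1, -54.3, 2.3]
contact_force: [0.0, 0.1, 0.4]
finger_gap: 61.7
```

```bash
python3 st.py;python3 wc.py w2
```

```text
12.55 [-57.58  -1.08 133.69  78.31  45.18 -28.14] [ 549.16 -219.38  107.46] [179.1  -54.34   2.28] F [0.01 0.13 0.4 ] gap 61.66216006418228
tool axes in world (cols)
 [[ 0.58  0.03  0.81]
 [ 0.02 -1.    0.02]
 [ 0.81  0.01 -0.58]]
```

View pics/w2.png

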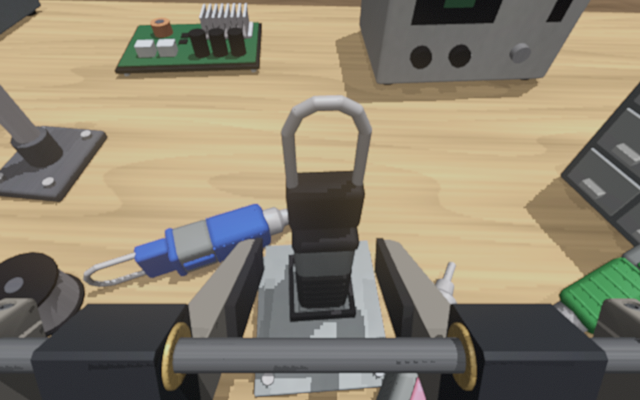

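Request:
{"fn": "arm_command", "kwargs": {
  "motion": [
    {"grip": 30, "tx": 0, "ty": 0.001, "tz": 0, "roll": 0},
    {"grip": 30, "tx": 0, "ty": 0, "tz": 0, "roll": 0},
    {"grip": 20, "tx": 0, "ty": 0, "tz": 0, "roll": 0},
    {"grip": 20, "tx": 0, "ty": 0, "tz": 0, "roll": 0},
    {"grip": 20, "tx": 0, "ty": 0, "tz": 0, "roll": 0},
    {"grip": 20, "tx": 0, "ty": 0, "tz": 0, "roll": 0}
  ],
  "newtons": 30
}}

```text
clock: 13.2
eef_pos: [549.5, -220.1, 106.8]
eef_rot: [179.2, -54.3, 2.2]
contact_force: [-2.4, -1.2, 1.9]
finger_gap: 32.1
```

```bash
python3 st.py;python3 wc.py w3
```

```text
13.2 [-57.6   -0.84 133.53  78.32  45.21 -28.19] [ 549.49 -220.12  106.79] [179.19 -54.31   2.22] F [-2.44 -1.19  1.91] gap 32.06413137841753
tool axes in world (cols)
 [[ 0.58  0.03  0.81]
 [ 0.02 -1.    0.02]
 [ 0.81  0.01 -0.58]]
```

View pics/w3.png

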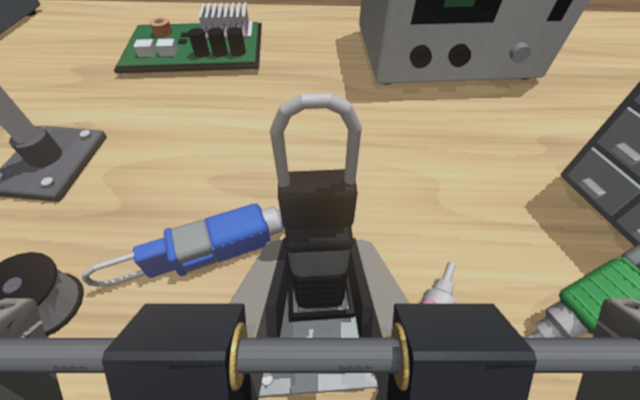

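Request:
{"fn": "arm_command", "kwargs": {
  "motion": [
    {"grip": 20, "tx": 0.004, "ty": 0, "tz": -0.003, "roll": 0},
    {"grip": 20, "tx": 0.008, "ty": 0, "tz": -0.006, "roll": 0},
    {"grip": 20, "tx": 0.0162, "ty": 0, "tz": -0.0116, "roll": 0},
    {"grip": 20, "tx": 0.0162, "ty": 0, "tz": -0.0116, "roll": 0},
    {"grip": 20, "tx": 0.0162, "ty": 0, "tz": -0.0116, "roll": 0},
    {"grip": 20, "tx": 0.0162, "ty": 0, "tz": -0.0116, "roll": 0},
    {"grip": 20, "tx": 0.0162, "ty": 0, "tz": -0.0116, "roll": 0},
    {"grip": 20, "tx": 0, "ty": 0, "tz": 0, "roll": 0},
    {"grip": 20, "tx": 0, "ty": 0, "tz": 0, "roll": 0}
  ]
}}

```text
clock: 14.15
eef_pos: [548.7, -218.0, 219.8]
eef_rot: [179.3, -54.2, 2.2]
contact_force: [0.5, 0.0, -3.7]
finger_gap: 32.0
```

```bash
python3 st.py;python3 wc.py w4
```

```text
14.15 [-57.52 -16.76 131.07  62.57  51.48  -4.79] [ 548.75 -217.99  219.82] [179.3  -54.2    2.23] F [ 0.52  0.05 -3.73] gap 32.011824779205874
tool axes in world (cols)
 [[ 0.58  0.03  0.81]
 [ 0.02 -1.    0.02]
 [ 0.81  0.01 -0.58]]
```

View pics/w4.png

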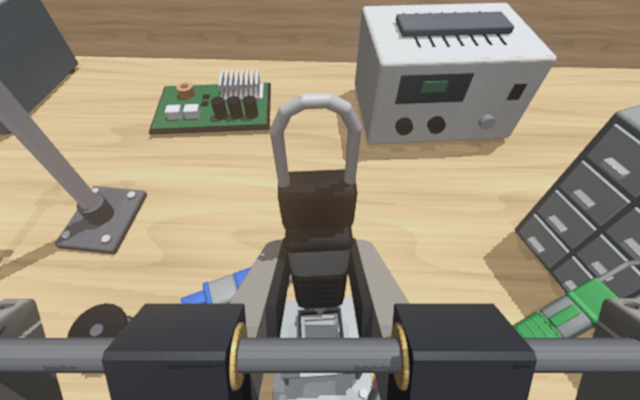

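Run:
```python
from h import *
np.set_printoptions(precision=1,suppress=True)
p=pickle.load(open("w4.pkl","rb"));E=p["E"]
e=atz(p,316,101,320,E);print("eye",e,"rel TCP",e-np.array(p["state"]["eef_pos"]))
print("legs",atz(p,280,183,280,E),atz(p,351,182,280,E))
R=np.array([[.58,.03,.81],[.02,-1,.02],[.81,.02,-.58]])
d=np.array([470,192,320])-e;print(d,R.T@d)
```

```text
eye [ 551.9 -214.5  320. ] rel TCP [  3.1   3.5 100.2]
legs [ 549.6 -199.4  280. ] [ 551.3 -229.4  280. ]
[-81.9 406.5   0. ] [ -39.4 -408.9  -58.2]
```

Request:
{"fn": "arm_command", "kwargs": {
  "motion": [
    {"grip": 20, "tx": -0.003, "ty": -0.025, "tz": -0.004, "roll": 0},
    {"grip": 20, "tx": -0.0044, "ty": -0.045, "tz": -0.0065, "roll": 0},
    {"grip": 20, "tx": -0.0044, "ty": -0.045, "tz": -0.0065, "roll": 0},
    {"grip": 20, "tx": -0.0044, "ty": -0.045, "tz": -0.0065, "roll": 0},
    {"grip": 20, "tx": -0.0044, "ty": -0.045, "tz": -0.0065, "roll": 0},
    {"grip": 20, "tx": -0.0044, "ty": -0.045, "tz": -0.0065, "roll": 0},
    {"grip": 20, "tx": -0.0044, "ty": -0.045, "tz": -0.0065, "roll": 0},
    {"grip": 20, "tx": -0.0044, "ty": -0.045, "tz": -0.0065, "roll": 0},
    {"grip": 20, "tx": -0.0044, "ty": -0.045, "tz": -0.0065, "roll": 0},
    {"grip": 20, "tx": -0.0022, "ty": -0.024, "tz": -0.003, "roll": 0}
  ]
}}

```text
clock: 15.2
eef_pos: [474.7, 129.4, 209.9]
eef_rot: [179.2, -52.5, 1.6]
contact_force: [-0.2, -1.5, -4.3]
finger_gap: 32.1
```

```bash
python3 st.py;python3 wc.py w5
python3 - <<'E'
from station import env
import cv2,pickle
for n in ["scene","side"]:
    p=env.capture(n);cv2.imwrite(f"pics/{n}5.png",cv2.cvtColor(p["image"],cv2.COLOR_RGB2BGR));pickle.dump(p,open(f"{n}5.pkl","wb"))
    im=cv2.imread(f"pics/{n}5.png")
    a=im[90:220,340:480] if n=="scene" else im[120:250,200:340]
    cv2.imwrite(f"pics/{n}5c.png",cv2.resize(a,None,fx=4.5,fy=4.5,interpolation=2))
E
```

```text
15.2 [  1.69 -45.7  148.24  -1.92  25.02  91.77] [474.66 129.36 209.87] [179.22 -52.46   1.65] F [-0.15 -1.54 -4.34] gap 32.091037830611256
tool axes in world (cols)
 [[ 0.61  0.02  0.79]
 [ 0.02 -1.    0.01]
 [ 0.79  0.01 -0.61]]
```

View pics/w5.png

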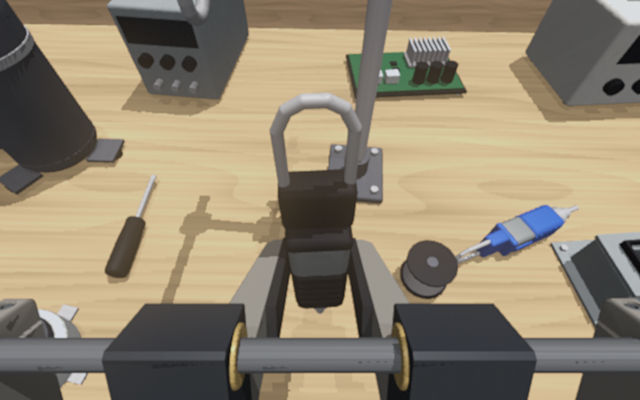

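View pics/scene5c.png

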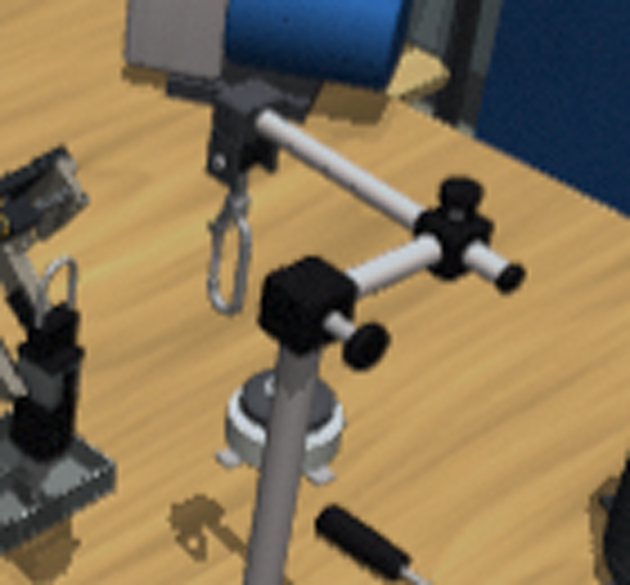

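View pics/side5c.png

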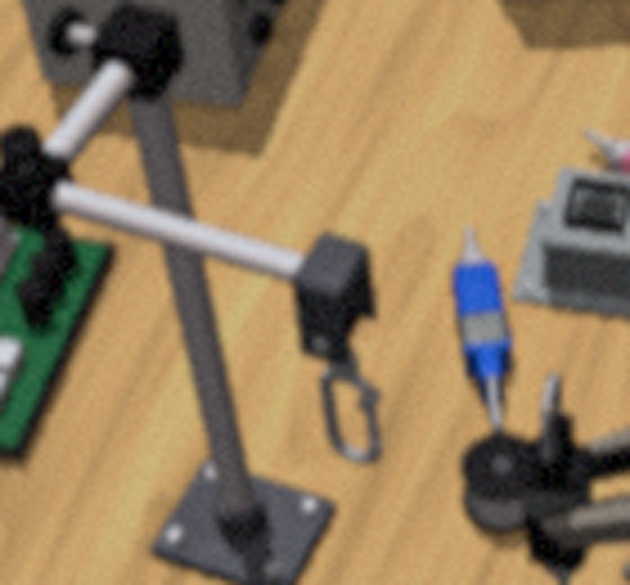

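Run:
```python
from h import *
np.set_printoptions(precision=1,suppress=True)
sc=pickle.load(open("scene5.pkl","rb"));sd=pickle.load(open("side5.pkl","rb"));w=pickle.load(open("w5.pkl","rb"))
f=lambda x,y:(x/4.5+340,y/4.5+90); g=lambda x,y:(x/4.5+200,y/4.5+120)
print("eye top",tri([ray(sc,*f(63,262)),ray(sd,*g(552,380))]))
print("eye top wrist",tri([ray(w,317,96,w["E"]),ray(sc,*f(63,262)),ray(sd,*g(552,380))]))
print("eye top3 at z=312.5",atz(sc,*f(63,262),312.5),atz(sd,*g(552,380),312.5),atz(w,317,96,312.5,w["E"]))
for n,a,b,z in [("hook bottom",(227,312),(364,462),293)]:
    print(n,tri([ray(sc,*f(*a)),ray(sd,*g(*b))]),atz(sc,*f(*a),z),atz(sd,*g(*b),z))
# left/right extents of ring
def proj(p,X,E=None):
    E=np.linalg.inv(p["extrinsics"] if E is None else E);c=E[:3,:3]@X+E[:3,3];return np.array([p["fx"]*c[0]/c[2]+p["cx"],p["fy"]*c[1]/c[2]+p["cy"]])
ax=np.array([.9976,-.07,0])
for hx,hy in [(563,194),(560,192),(566,192)]:
    H=np.array([hx,hy,300.])
    for n,dx,dz in [("bot",0,-3.5),("under",0,-7),("nose",-11.5,12),("spine",11.5,25),("hinge",-11.5,49),("top",0,60)]:
        P=H+ax*dx+np.array([0,0,dz]);a=proj(sc,P);b=proj(sd,P)
        print(hx,hy,n,(a-[340,90])*4.5,(b-[200,120])*4.5)
```

```text
eye top (array([479.7, 132.5, 313.2]), [np.float64(4.209012760542082), np.float64(4.2090127605420475)])
eye top wrist (array([479.6, 132.6, 313.1]), [np.float64(0.18711254092450944), np.float64(4.213676572618757), np.float64(4.208507331196889)])
eye top3 at z=312.5 [483.4 134.6 312.5] [476.8 128.9 312.5] [480.1 132.7 312.5]
hook bottom (array([560.6, 194.2, 292.6]), [np.float64(4.762824067840571), np.float64(4.7628240678405795)]) [565.3 195.9 293. ] [556.8 191.4 293. ]
563 194 bot [222.6 306.7] [350.  459.1]
563 194 under [222.  311.4] [350.6 463.2]
563 194 nose [212.5 276.8] [368.7 447.5]
563 194 spine [240.7 277.1] [324.  418.5]
563 194 hinge [218.9 225.6] [362.9 402.1]
563 194 top [234.  218.8] [339.1 381.3]
560 192 bot [216.8 305.7] [357.  457.4]
560 192 under [216.2 310.4] [357.6 461.4]
560 192 nose [206.6 275.8] [375.8 445.7]
560 192 spine [234.7 276.1] [331.1 416.8]
560 192 hinge [212.9 224.6] [370.2 400.3]
560 192 top [227.9 217.8] [346.5 379.5]
566 192 bot [223.9 310.2] [345.8 454.6]
566 192 under [223.3 314.9] [346.4 458.6]
566 192 nose [213.8 280.2] [364.4 442.9]
566 192 spine [242.1 280.6] [319.7 414. ]
566 192 hinge [220.2 229. ] [358.5 397.4]
566 192 top [235.4 222.3] [334.7 376.7]
```

Request:
{"fn": "arm_command", "kwargs": {
  "motion": [
    {"grip": 20, "tx": 0.0062, "ty": -0.01, "tz": 0.0049, "roll": 0},
    {"grip": 20, "tx": 0.0062, "ty": -0.0102, "tz": 0.0049, "roll": 0},
    {"grip": 20, "tx": 0.0062, "ty": -0.0102, "tz": 0.0049, "roll": 0},
    {"grip": 20, "tx": 0.0062, "ty": -0.0102, "tz": 0.0049, "roll": 0},
    {"grip": 20, "tx": 0.0062, "ty": -0.0102, "tz": 0.0049, "roll": 0},
    {"grip": 20, "tx": 0.0062, "ty": -0.01, "tz": 0.0049, "roll": 0},
    {"grip": 20, "tx": 0, "ty": 0, "tz": 0, "roll": 0},
    {"grip": 20, "tx": 0, "ty": 0, "tz": 0, "roll": 0},
    {"grip": 20, "tx": 0, "ty": 0, "tz": 0, "roll": 0}
  ]
}}

```text
clock: 16.25
eef_pos: [521.1, 188.0, 223.7]
eef_rot: [179.1, -52.7, 1.5]
contact_force: [0.2, 0.5, -3.4]
finger_gap: 32.3
```

```bash
python3 st.py;python3 wc.py w6
python3 - <<'E'
from station import env
import cv2,pickle
for n in ["scene","side"]:
    p=env.capture(n);cv2.imwrite(f"pics/{n}6.png",cv2.cvtColor(p["image"],cv2.COLOR_RGB2BGR));pickle.dump(p,open(f"{n}6.pkl","wb"))
    im=cv2.imread(f"pics/{n}6.png")
    a=im[110:190,345:435] if n=="scene" else im[170:250,240:330]
    cv2.imwrite(f"pics/{n}6c.png",cv2.resize(a,None,fx=7,fy=7,interpolation=2))
E
```

```text
16.25 [ 13.46 -26.71 136.63 -30.41  20.75 126.08] [521.13 188.04 223.66] [179.13 -52.7    1.53] F [ 0.18  0.54 -3.36] gap 32.30031327812769
tool axes in world (cols)
 [[ 0.61  0.01  0.8 ]
 [ 0.02 -1.    0.01]
 [ 0.8   0.01 -0.61]]
```

View pics/w6.png

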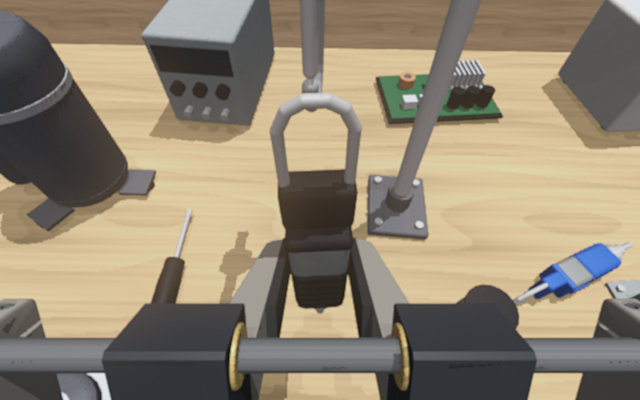

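View pics/scene6c.png

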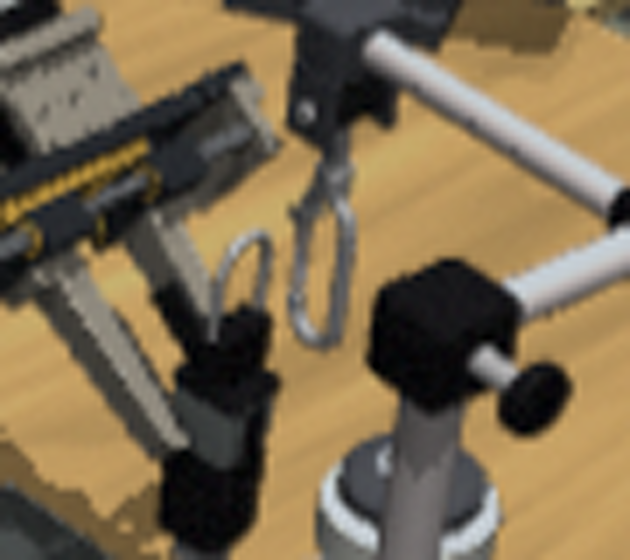

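View pics/side6c.png

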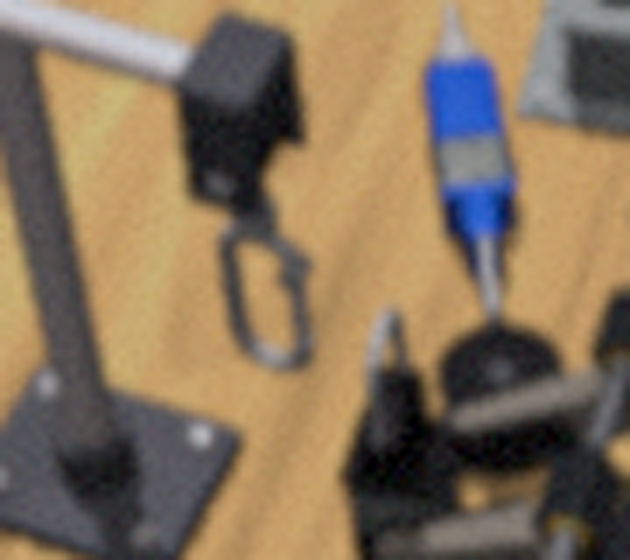

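Run:
```python
from h import *
import cv2
np.set_printoptions(precision=1,suppress=True)
w=pickle.load(open("w6.pkl","rb"));sc=pickle.load(open("scene6.pkl","rb"));sd=pickle.load(open("side6.pkl","rb"))
for z in [321,323.5,326]:print("eye c",atz(w,316.5,101,z,w["E"]))
o,d=ray(w,312.5,82,w["E"]);print("hook at x=548",o+d*(548-o[0])/d[0])
f=lambda x,y:(x/7+345,y/7+110); g=lambda x,y:(x/7+240,y/7+170)
print("eye top",tri([ray(sc,*f(252,234)),ray(sd,*g(390,314))])," z=326:",atz(sc,*f(252,234),326),atz(sd,*g(390,314),326))
print("hook bot",tri([ray(sc,*f(320,347)),ray(sd,*g(285,366))]),atz(sc,*f(320,347),293),atz(sd,*g(285,366),293))
a=cv2.imread("pics/w6.png")[0:130,250:390];cv2.imwrite("pics/w6c.png",cv2.resize(a,None,fx=4.5,fy=4.5,interpolation=2))
```

```text
eye c [530.5 191.7 321. ]
eye c [527.2 191.6 323.5]
eye c [524.  191.6 326. ]
hook at x=548 [548.  193.6 316.3]
eye top (array([525.1, 188.8, 328.7]), [np.float64(4.783095077265823), np.float64(4.783095077265791)])  z=326: [527.  193.7 326. ] [522.2 183.7 326. ]
hook bot (array([561.6, 193.6, 292.7]), [np.float64(5.148679693882697), np.float64(5.148679693882581)]) [566.6 195.7 293. ] [557.5 190.5 293. ]
```

View pics/w6c.png

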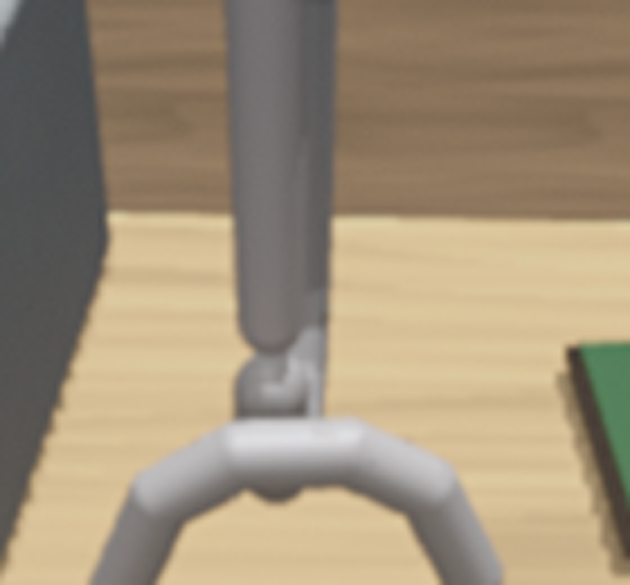

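Request:
{"fn": "arm_command", "kwargs": {
  "motion": [
    {"grip": 20, "tx": -0.0016, "ty": -0.0025, "tz": 0.0012, "roll": 0},
    {"grip": 20, "tx": 0, "ty": 0, "tz": 0, "roll": 0},
    {"grip": 20, "tx": 0.003, "ty": 0.0004, "tz": 0.004, "roll": 0},
    {"grip": 20, "tx": 0.003, "ty": 0.0004, "tz": 0.004, "roll": 0},
    {"grip": 20, "tx": 0, "ty": 0, "tz": 0, "roll": 0},
    {"grip": 20, "tx": 0, "ty": 0, "tz": 0, "roll": 0},
    {"grip": 20, "tx": 0, "ty": 0, "tz": 0, "roll": 0}
  ],
  "newtons": 55
}}

```text
clock: 17.1
eef_pos: [531.5, 191.2, 222.5]
eef_rot: [179.2, -52.8, 1.6]
contact_force: [-0.5, -0.9, -2.7]
finger_gap: 31.5
```

```bash
python3 st.py;python3 wc.py w7
python3 - <<'E'
import cv2
a=cv2.imread("pics/w7.png")[0:130,250:390];cv2.imwrite("pics/w7c.png",cv2.resize(a,None,fx=4.5,fy=4.5,interpolation=2))
E
```

```text
17.1 [ 13.5  -24.3  135.27 -31.89  19.75 127.63] [531.51 191.17 222.47] [179.15 -52.79   1.61] F [-0.49 -0.9  -2.69] gap 31.508252815654078
tool axes in world (cols)
 [[ 0.6   0.02  0.8 ]
 [ 0.02 -1.    0.01]
 [ 0.8   0.01 -0.6 ]]
```

View pics/w7c.png

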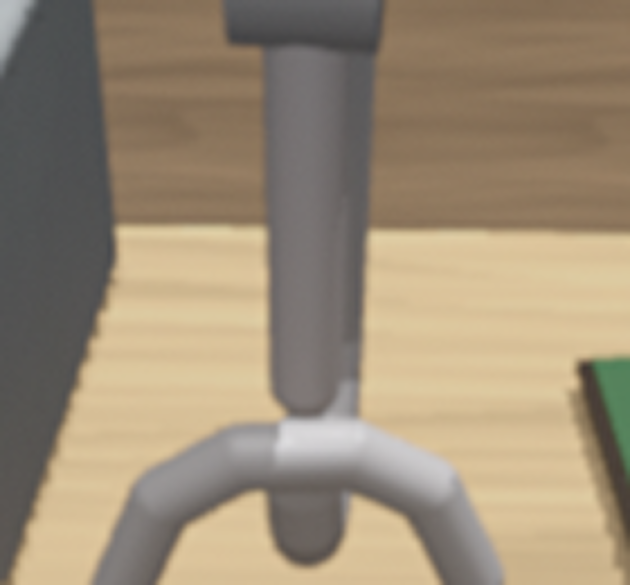

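Run:
```python
from h import *
np.set_printoptions(precision=1,suppress=True)
w6=pickle.load(open("w6.pkl","rb"));w7=pickle.load(open("w7.pkl","rb"))
# same hand rotation assumption: use w6 rot noise? 
for dv in (-.5,0,.5):
  print("gate tip",tri([ray(w6,310.2,78+dv,w6["E"]),ray(w7,317,91.3,w7["E"])]))
o,d=ray(w7,317,91.3,w7["E"]);
for x in (544,546,548,550):print(o+d*(x-o[0])/d[0])
o,d=ray(w7,316,99.5,w7["E"])
print("eye ray")
for x in (533,535,537,539):print(o+d*(x-o[0])/d[0])
# eye size: level segment half; leg separation at px
print("cam",o)
```

```text
gate tip (array([554.1, 194.8, 314.1]), [np.float64(0.11573928369471916), np.float64(0.11573928369484224)])
gate tip (array([557.7, 194.9, 311.4]), [np.float64(0.07190000744875379), np.float64(0.0719000074488152)])
gate tip (array([561.5, 195. , 308.6]), [np.float64(0.02523148060776841), np.float64(0.02523148060777761)])
[544.  194.7 321.4]
[546.  194.7 319.9]
[548.  194.8 318.4]
[550.  194.8 317. ]
eye ray
[533.  194.8 326.3]
[535.  194.8 324.8]
[537.  194.9 323.3]
[539.  194.9 321.7]
cam [444.9 192.9 393.7]
```

Request:
{"fn": "arm_command", "kwargs": {
  "motion": [
    {"grip": 20, "tx": 0.0009, "ty": 0.0002, "tz": 0.0012, "roll": 0},
    {"grip": 20, "tx": 0.0009, "ty": 0.0002, "tz": 0.0012, "roll": 0},
    {"grip": 20, "tx": 0.0009, "ty": 0.0002, "tz": 0.0012, "roll": 0},
    {"grip": 20, "tx": 0.0009, "ty": 0.0002, "tz": 0.0012, "roll": 0},
    {"grip": 20, "tx": 0, "ty": 0, "tz": 0, "roll": 0},
    {"grip": 20, "tx": 0, "ty": 0, "tz": 0, "roll": 0}
  ]
}}

```text
clock: 17.75
eef_pos: [537.6, 190.5, 222.5]
eef_rot: [179.2, -52.8, 1.6]
contact_force: [-0.1, 0.3, -3.4]
finger_gap: 31.7
```

```bash
python3 st.py;python3 wc.py w8
python3 - <<'E'
import cv2
a=cv2.imread("pics/w8.png")[0:130,250:390];cv2.imwrite("pics/w8c.png",cv2.resize(a,None,fx=4.5,fy=4.5,interpolation=2))
E
```

```text
17.75 [ 13.12 -23.28 134.59 -31.69  19.27 127.26] [537.57 190.47 222.53] [179.15 -52.79   1.61] F [-0.09  0.34 -3.44] gap 31.68387102418259
tool axes in world (cols)
 [[ 0.6   0.02  0.8 ]
 [ 0.02 -1.    0.01]
 [ 0.8   0.01 -0.6 ]]
```

View pics/w8c.png

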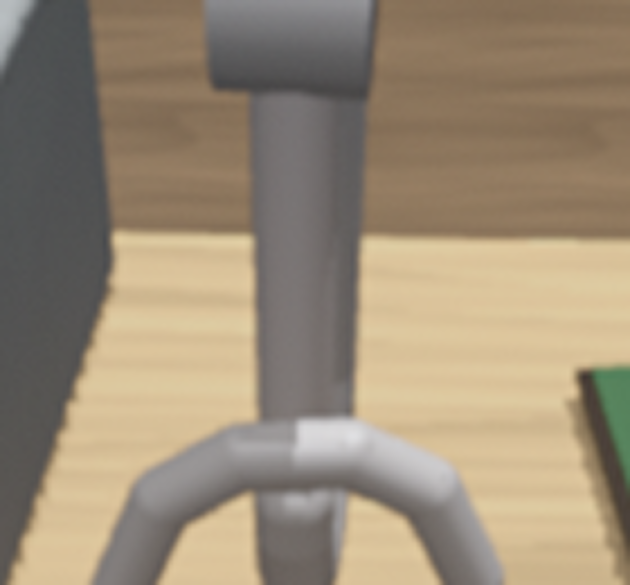

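Request:
{"fn": "arm_command", "kwargs": {
  "motion": [
    {"grip": 20, "tx": 0.0009, "ty": 0.0001, "tz": 0.0012, "roll": 0},
    {"grip": 20, "tx": 0.0009, "ty": 0.0001, "tz": 0.0012, "roll": 0},
    {"grip": 20, "tx": 0.0009, "ty": 0.0001, "tz": 0.0012, "roll": 0},
    {"grip": 20, "tx": 0, "ty": 0, "tz": 0, "roll": 0},
    {"grip": 20, "tx": 0, "ty": 0, "tz": 0, "roll": 0}
  ]
}}

```text
clock: 18.3
eef_pos: [542.1, 190.3, 222.5]
eef_rot: [179.2, -52.8, 1.6]
contact_force: [-0.8, -0.6, -3.8]
finger_gap: 31.5
```

Request:
{"fn": "arm_command", "kwargs": {
  "motion": [
    {"grip": 20, "tx": 0.0009, "ty": 0.0001, "tz": 0.0012, "roll": 0},
    {"grip": 20, "tx": 0.0009, "ty": 0.0001, "tz": 0.0012, "roll": 0},
    {"grip": 20, "tx": 0, "ty": 0, "tz": 0, "roll": 0},
    {"grip": 20, "tx": 0, "ty": 0, "tz": 0, "roll": 0}
  ]
}}

```text
clock: 18.7
eef_pos: [544.9, 190.1, 222.2]
eef_rot: [179.1, -52.8, 1.6]
contact_force: [-2.7, -0.4, -3.2]
finger_gap: 31.5
```

```bash
python3 st.py;python3 wc.py w9
python3 - <<'E'
import cv2
a=cv2.imread("pics/w9.png")[0:130,250:390];cv2.imwrite("pics/w9c.png",cv2.resize(a,None,fx=4.5,fy=4.5,interpolation=2))
E
```

```text
18.7 [ 12.75 -21.96 133.71 -31.62  18.74 127.05] [544.89 190.08 222.21] [179.14 -52.77   1.62] F [-2.72 -0.39 -3.18] gap 31.513039807444965
tool axes in world (cols)
 [[ 0.6   0.02  0.8 ]
 [ 0.02 -1.    0.01]
 [ 0.8   0.01 -0.6 ]]
```

View pics/w9c.png

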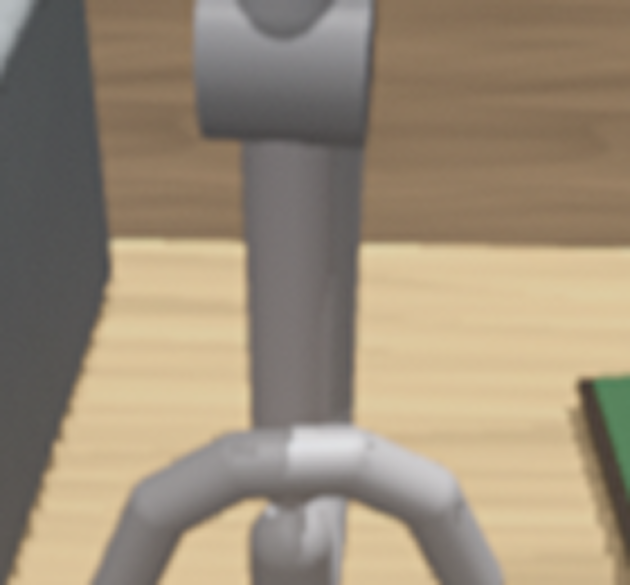

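Request:
{"fn": "arm_command", "kwargs": {
  "motion": [
    {"grip": 20, "tx": 0.0009, "ty": 0.0001, "tz": 0.0012, "roll": 0},
    {"grip": 20, "tx": 0.0009, "ty": 0.0001, "tz": 0.0012, "roll": 0},
    {"grip": 20, "tx": 0, "ty": 0, "tz": 0, "roll": 0},
    {"grip": 20, "tx": 0, "ty": 0, "tz": 0, "roll": 0}
  ]
}}

```text
clock: 19.15
eef_pos: [547.8, 189.9, 222.0]
eef_rot: [179.1, -52.8, 1.6]
contact_force: [-3.3, -1.2, -4.6]
finger_gap: 31.7
```

Request:
{"fn": "arm_command", "kwargs": {
  "motion": [
    {"grip": 20, "tx": 0.0009, "ty": 0.0001, "tz": 0.0012, "roll": 0},
    {"grip": 20, "tx": 0.0009, "ty": 0.0001, "tz": 0.0012, "roll": 0},
    {"grip": 20, "tx": 0, "ty": 0, "tz": 0, "roll": 0},
    {"grip": 20, "tx": 0, "ty": 0, "tz": 0, "roll": 0}
  ]
}}

```text
clock: 19.55
eef_pos: [550.9, 189.7, 222.2]
eef_rot: [179.1, -52.8, 1.6]
contact_force: [-3.5, 0.5, -5.0]
finger_gap: 31.6
```

```bash
python3 st.py;python3 wc.py w10
python3 - <<'E'
import cv2
a=cv2.imread("pics/w10.png")[0:130,250:390];cv2.imwrite("pics/w10c.png",cv2.resize(a,None,fx=4.5,fy=4.5,interpolation=2))
E
```

```text
19.55 [ 12.47 -20.92 132.99 -31.55  18.33 126.87] [550.92 189.74 222.16] [179.14 -52.76   1.62] F [-3.54  0.46 -5.04] gap 31.590837734612492
tool axes in world (cols)
 [[ 0.6   0.02  0.8 ]
 [ 0.02 -1.    0.01]
 [ 0.8   0.01 -0.61]]
```

View pics/w10c.png

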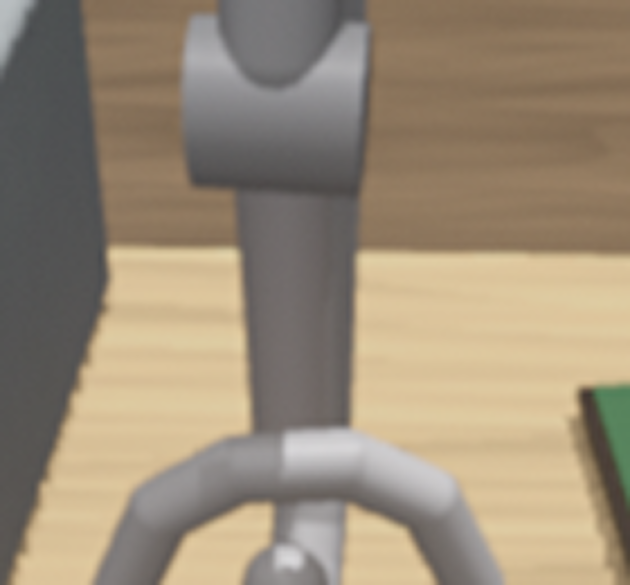

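Request:
{"fn": "arm_command", "kwargs": {
  "motion": [
    {"grip": 20, "tx": 0.0009, "ty": 0.0001, "tz": 0.0012, "roll": 0},
    {"grip": 20, "tx": 0.0009, "ty": 0.0001, "tz": 0.0012, "roll": 0},
    {"grip": 20, "tx": 0, "ty": 0, "tz": 0, "roll": 0},
    {"grip": 20, "tx": 0, "ty": 0, "tz": 0, "roll": 0}
  ]
}}

```text
clock: 20.0
eef_pos: [554.1, 189.6, 222.5]
eef_rot: [179.2, -52.8, 1.6]
contact_force: [-4.0, -1.6, -4.5]
finger_gap: 31.8
```

Request:
{"fn": "arm_command", "kwargs": {
  "motion": [
    {"grip": 20, "tx": 0.0009, "ty": 0.0001, "tz": 0.0012, "roll": 0},
    {"grip": 20, "tx": 0.0009, "ty": 0.0001, "tz": 0.0012, "roll": 0},
    {"grip": 20, "tx": 0, "ty": 0, "tz": 0, "roll": 0},
    {"grip": 20, "tx": 0, "ty": 0, "tz": 0, "roll": 0}
  ]
}}

```text
clock: 20.4
eef_pos: [557.2, 189.5, 222.8]
eef_rot: [179.2, -52.8, 1.6]
contact_force: [-6.1, -1.8, -4.4]
finger_gap: 31.7
```

```bash
python3 st.py;python3 wc.py w11
python3 - <<'E'
from station import env
import cv2
a=cv2.imread("pics/w11.png")[0:150,250:390];cv2.imwrite("pics/w11c.png",cv2.resize(a,None,fx=4,fy=4,interpolation=2))
p=env.capture("side");im=cv2.cvtColor(p["image"],cv2.COLOR_RGB2BGR)[170:250,240:330];cv2.imwrite("pics/side11c.png",cv2.resize(im,None,fx=6,fy=6,interpolation=2))
E
```

```text
20.4 [ 12.19 -19.91 132.23 -31.48  17.92 126.69] [557.25 189.54 222.82] [179.17 -52.83   1.6 ] F [-6.11 -1.81 -4.38] gap 31.686163002247387
tool axes in world (cols)
 [[ 0.6   0.02  0.8 ]
 [ 0.02 -1.    0.01]
 [ 0.8   0.01 -0.6 ]]
```

View pics/w11c.png

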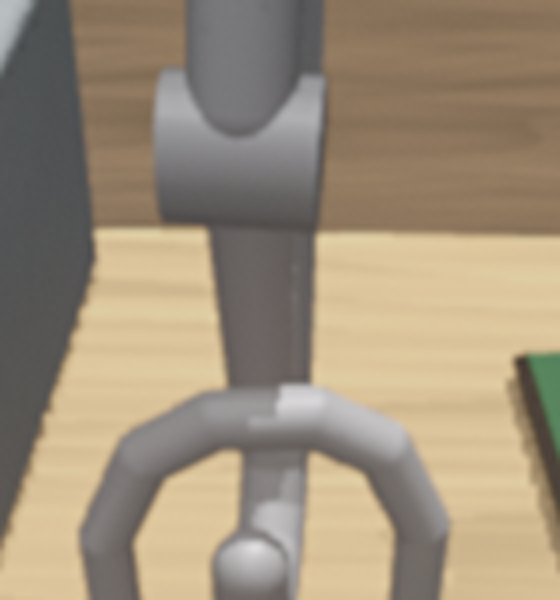

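View pics/side11c.png

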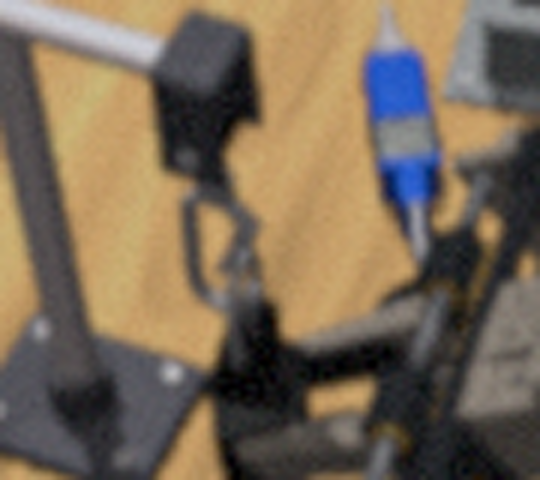

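Run:
```python
from h import *
np.set_printoptions(precision=1,suppress=True)
w=pickle.load(open("w11.pkl","rb"))
for z in (321,322.5,324):print("wire",atz(w,315,101.8,z,w["E"]))
for z in (314,316):print("nose top",atz(w,312.5,138,z,w["E"]))
```

```text
wire [564.9 193.6 321. ]
wire [562.9 193.6 322.5]
wire [561.  193.5 324. ]
nose top [554.7 194.2 314. ]
nose top [552.5 194.1 316. ]
```

Request:
{"fn": "arm_command", "kwargs": {
  "motion": [
    {"grip": 20, "tx": 0.0006, "ty": 0.0, "tz": 0.0008, "roll": 0},
    {"grip": 20, "tx": -0.0012, "ty": 0.0, "tz": 0.0009, "roll": 0},
    {"grip": 20, "tx": -0.0012, "ty": 0.0, "tz": 0.0009, "roll": 0},
    {"grip": 20, "tx": -0.0012, "ty": 0.0, "tz": 0.0009, "roll": 0},
    {"grip": 20, "tx": 0, "ty": 0, "tz": 0, "roll": 0},
    {"grip": 20, "tx": 0, "ty": 0, "tz": 0, "roll": 0}
  ]
}}

```text
clock: 21.1
eef_pos: [558.5, 189.9, 218.9]
eef_rot: [179.2, -52.9, 1.6]
contact_force: [-4.0, 0.2, -2.7]
finger_gap: 32.1
```

```bash
python3 st.py;python3 wc.py w12
python3 - <<'E'
import cv2
a=cv2.imread("pics/w12.png")[0:150,250:390];cv2.imwrite("pics/w12c.png",cv2.resize(a,None,fx=4,fy=4,interpolation=2))
E
```

```text
21.1 [ 12.17 -19.29 132.31 -32.64  17.23 127.87] [558.5  189.9  218.94] [179.18 -52.91   1.64] F [-3.96  0.15 -2.67] gap 32.076719920116
tool axes in world (cols)
 [[ 0.6   0.02  0.8 ]
 [ 0.02 -1.    0.01]
 [ 0.8   0.01 -0.6 ]]
```

View pics/w12c.png

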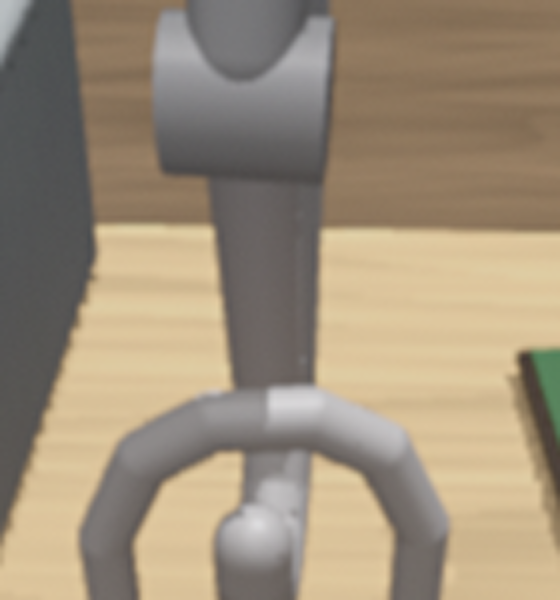

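Request:
{"fn": "arm_command", "kwargs": {
  "motion": [
    {"grip": 20, "tx": -0.0012, "ty": 0.0, "tz": 0.0009, "roll": 0},
    {"grip": 20, "tx": -0.0012, "ty": 0.0, "tz": 0.0009, "roll": 0},
    {"grip": 20, "tx": 0, "ty": 0, "tz": 0, "roll": 0},
    {"grip": 20, "tx": 0, "ty": 0, "tz": 0, "roll": 0}
  ]
}}

```text
clock: 21.55
eef_pos: [558.3, 189.5, 215.1]
eef_rot: [179.2, -52.8, 1.6]
contact_force: [0.3, -0.5, -3.2]
finger_gap: 31.7
```

Request:
{"fn": "arm_command", "kwargs": {
  "motion": [
    {"grip": 20, "tx": -0.0012, "ty": 0.0, "tz": 0.0009, "roll": 0},
    {"grip": 20, "tx": -0.0012, "ty": 0.0, "tz": 0.0009, "roll": 0},
    {"grip": 20, "tx": 0, "ty": 0, "tz": 0, "roll": 0},
    {"grip": 20, "tx": 0, "ty": 0, "tz": 0, "roll": 0}
  ]
}}

```text
clock: 21.95
eef_pos: [558.1, 189.5, 212.1]
eef_rot: [179.2, -52.8, 1.6]
contact_force: [-0.9, 1.1, -3.4]
finger_gap: 31.7
```

```bash
python3 st.py;python3 wc.py w13
python3 - <<'E'
from station import env
import cv2
a=cv2.imread("pics/w13.png")[0:150,250:390];cv2.imwrite("pics/w13c.png",cv2.resize(a,None,fx=4,fy=4,interpolation=2))
p=env.capture("side");im=cv2.cvtColor(p["image"],cv2.COLOR_RGB2BGR)[170:250,240:330];cv2.imwrite("pics/side13c.png",cv2.resize(im,None,fx=6,fy=6,interpolation=2))
E
```

```text
21.95 [ 12.14 -18.64 132.64 -34.3   16.49 129.61] [558.14 189.48 212.14] [179.16 -52.82   1.61] F [-0.85  1.13 -3.43] gap 31.691592859767713
tool axes in world (cols)
 [[ 0.6   0.02  0.8 ]
 [ 0.02 -1.    0.01]
 [ 0.8   0.01 -0.6 ]]
```

View pics/w13c.png

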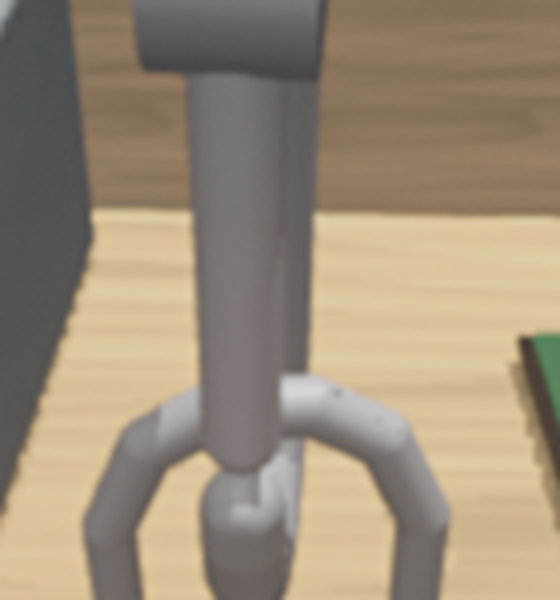

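View pics/side13c.png

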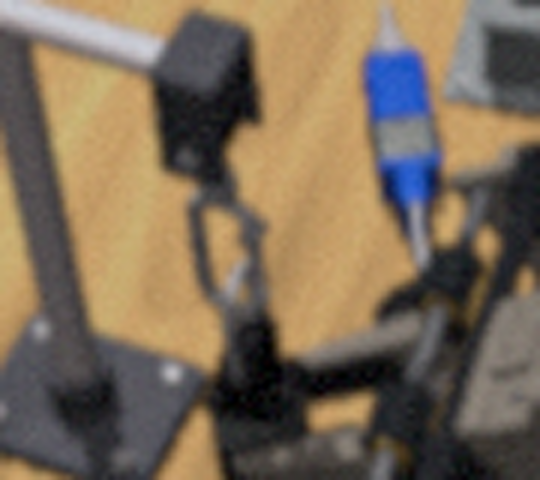

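Request:
{"fn": "arm_command", "kwargs": {
  "motion": [
    {"grip": 20, "tx": -0.0012, "ty": 0.0, "tz": 0.0009, "roll": 0},
    {"grip": 20, "tx": -0.0012, "ty": 0.0, "tz": 0.0009, "roll": 0},
    {"grip": 20, "tx": -0.0012, "ty": 0.0, "tz": 0.0009, "roll": 0},
    {"grip": 20, "tx": 0, "ty": 0, "tz": 0, "roll": 0},
    {"grip": 20, "tx": 0, "ty": 0, "tz": 0, "roll": 0}
  ]
}}

```text
clock: 22.55
eef_pos: [557.9, 189.4, 207.3]
eef_rot: [179.2, -52.8, 1.6]
contact_force: [-0.2, -0.3, -3.2]
finger_gap: 31.5
```

Request:
{"fn": "arm_command", "kwargs": {
  "motion": [
    {"grip": 20, "tx": -0.0012, "ty": 0.0, "tz": 0.0009, "roll": 0},
    {"grip": 20, "tx": -0.0012, "ty": 0.0, "tz": 0.0009, "roll": 0},
    {"grip": 20, "tx": 0, "ty": 0, "tz": 0, "roll": 0},
    {"grip": 20, "tx": 0, "ty": 0, "tz": 0, "roll": 0}
  ]
}}

```text
clock: 22.95
eef_pos: [557.9, 189.4, 204.4]
eef_rot: [179.2, -52.8, 1.6]
contact_force: [0.2, -0.4, -3.8]
finger_gap: 31.7
```

```bash
python3 st.py;python3 wc.py w14
```

```text
22.95 [ 12.14 -17.82 133.   -36.64  15.54 132.04] [557.95 189.39 204.4 ] [179.15 -52.8    1.62] F [ 0.17 -0.43 -3.83] gap 31.70988816944183
tool axes in world (cols)
 [[ 0.6   0.02  0.8 ]
 [ 0.02 -1.    0.01]
 [ 0.8   0.01 -0.6 ]]
```

View pics/w14.png

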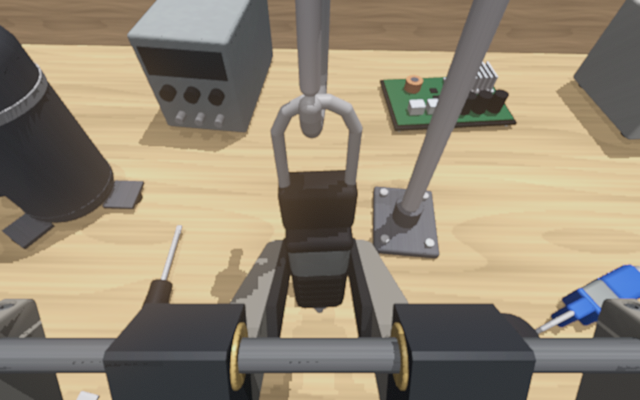

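Still carrying the weight; the wire should be about 2 mm above the bowl. Lower by 1 mm at a time.

Request:
{"fn": "arm_command", "kwargs": {
  "motion": [
    {"grip": 20, "tx": -0.0008, "ty": 0.0, "tz": 0.0006, "roll": 0},
    {"grip": 20, "tx": -0.0008, "ty": 0.0, "tz": 0.0006, "roll": 0},
    {"grip": 20, "tx": 0, "ty": 0, "tz": 0, "roll": 0},
    {"grip": 20, "tx": 0, "ty": 0, "tz": 0, "roll": 0}
  ]
}}

```text
clock: 23.4
eef_pos: [558.0, 189.4, 202.5]
eef_rot: [179.2, -52.8, 1.6]
contact_force: [-0.1, -0.7, -3.8]
finger_gap: 31.4
```

Request:
{"fn": "arm_command", "kwargs": {
  "motion": [
    {"grip": 20, "tx": -0.0008, "ty": 0.0, "tz": 0.0006, "roll": 0},
    {"grip": 20, "tx": 0, "ty": 0, "tz": 0, "roll": 0},
    {"grip": 20, "tx": 0, "ty": 0, "tz": 0, "roll": 0}
  ]
}}

```text
clock: 23.7
eef_pos: [558.3, 189.5, 202.1]
eef_rot: [179.2, -52.9, 1.6]
contact_force: [-0.2, 0.3, -1.7]
finger_gap: 31.3
```

Request:
{"fn": "arm_command", "kwargs": {
  "motion": [
    {"grip": 20, "tx": -0.0008, "ty": 0.0, "tz": 0.0006, "roll": 0},
    {"grip": 20, "tx": 0, "ty": 0, "tz": 0, "roll": 0},
    {"grip": 20, "tx": 0, "ty": 0, "tz": 0, "roll": 0}
  ],
  "newtons": 30
}}

```text
clock: 24.0
eef_pos: [558.6, 189.7, 201.8]
eef_rot: [179.2, -52.9, 1.6]
contact_force: [-0.4, 0.2, 1.4]
finger_gap: 31.4
```

Request:
{"fn": "arm_command", "kwargs": {
  "motion": [
    {"grip": 30, "tx": 0, "ty": 0.0, "tz": 0, "roll": 0},
    {"grip": 34, "tx": 0, "ty": 0, "tz": 0, "roll": 0},
    {"grip": 38, "tx": 0, "ty": 0, "tz": 0, "roll": 0},
    {"grip": 44, "tx": 0, "ty": 0, "tz": 0, "roll": 0},
    {"grip": 55, "tx": 0, "ty": 0, "tz": 0, "roll": 0},
    {"grip": 75, "tx": 0, "ty": 0, "tz": 0, "roll": 0},
    {"grip": 95, "tx": 0, "ty": 0, "tz": 0, "roll": 0},
    {"grip": 100, "tx": 0, "ty": 0, "tz": 0, "roll": 0}
  ],
  "newtons": 5
}}

```text
clock: 24.8
eef_pos: [557.9, 189.3, 200.3]
eef_rot: [179.2, -52.8, 1.6]
contact_force: [-0.6, 0.3, -0.8]
finger_gap: 70.4
```

```bash
python3 st.py;python3 wc.py w15
```

```text
24.8 [ 12.13 -17.37 133.19 -38.01  15.05 133.47] [557.88 189.31 200.34] [179.15 -52.79   1.61] F [-0.63  0.32 -0.84] gap 70.37113338051142
tool axes in world (cols)
 [[ 0.6   0.02  0.8 ]
 [ 0.02 -1.    0.01]
 [ 0.8   0.01 -0.6 ]]
```

View pics/w15.png

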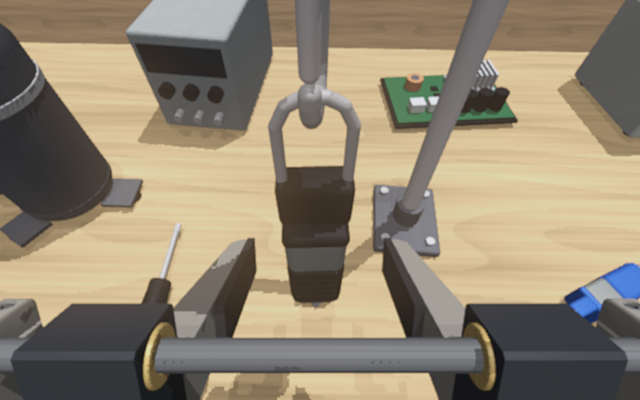

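Request:
{"fn": "arm_command", "kwargs": {
  "motion": [
    {"grip": 100, "tx": 0, "ty": 0, "tz": 0, "roll": 0},
    {"grip": 100, "tx": 0, "ty": 0, "tz": 0, "roll": 0},
    {"grip": 100, "tx": -0.003, "ty": 0, "tz": -0.004, "roll": 0},
    {"grip": 100, "tx": -0.006, "ty": 0, "tz": -0.008, "roll": 0},
    {"grip": 100, "tx": -0.006, "ty": 0, "tz": -0.008, "roll": 0},
    {"grip": 100, "tx": -0.006, "ty": 0, "tz": -0.008, "roll": 0},
    {"grip": 100, "tx": -0.006, "ty": 0, "tz": -0.008, "roll": 0},
    {"grip": 100, "tx": -0.006, "ty": 0, "tz": -0.008, "roll": 0},
    {"grip": 100, "tx": 0, "ty": 0, "tz": 0, "roll": 0},
    {"grip": 100, "tx": 0, "ty": 0, "tz": 0, "roll": 0}
  ]
}}

```text
clock: 25.85
eef_pos: [503.0, 188.6, 201.0]
eef_rot: [179.2, -52.8, 1.6]
contact_force: [0.1, 0.6, 0.1]
finger_gap: 92.1
```

```bash
python3 st.py;python3 wc.py w16
python3 - <<'E'
from station import env
import cv2
for n in ["side","scene"]:
    p=env.capture(n);im=cv2.cvtColor(p["image"],cv2.COLOR_RGB2BGR);cv2.imwrite(f"pics/{n}16.png",im)
    a=im[170:270,230:340] if n=="side" else im[110:220,340:440]
    cv2.imwrite(f"pics/{n}16c.png",cv2.resize(a,None,fx=5.4,fy=5.4,interpolation=2))
E
```

```text
25.85 [ 14.32 -27.77 140.15 -35.66  18.95 131.94] [503.01 188.57 201.04] [179.17 -52.84   1.62] F [0.06 0.62 0.07] gap 92.06220630843336
tool axes in world (cols)
 [[ 0.6   0.02  0.8 ]
 [ 0.02 -1.    0.01]
 [ 0.8   0.01 -0.6 ]]
```

View pics/w16.png

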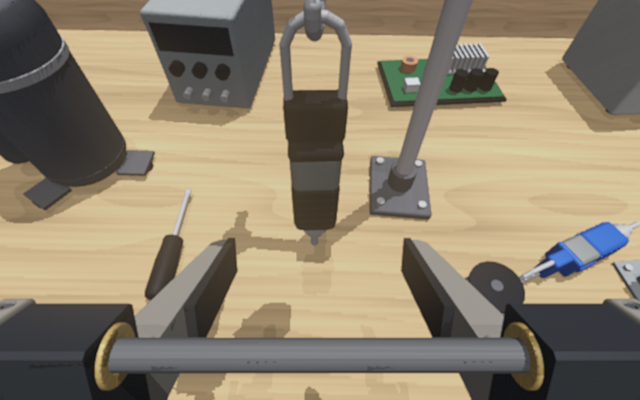

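View pics/side16c.png

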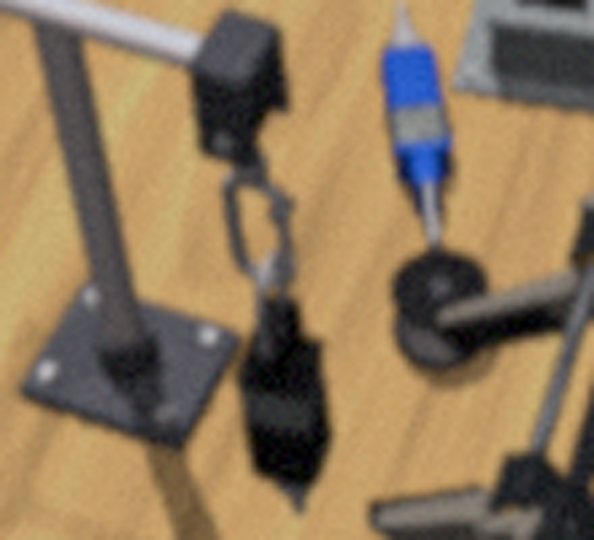

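View pics/scene16c.png

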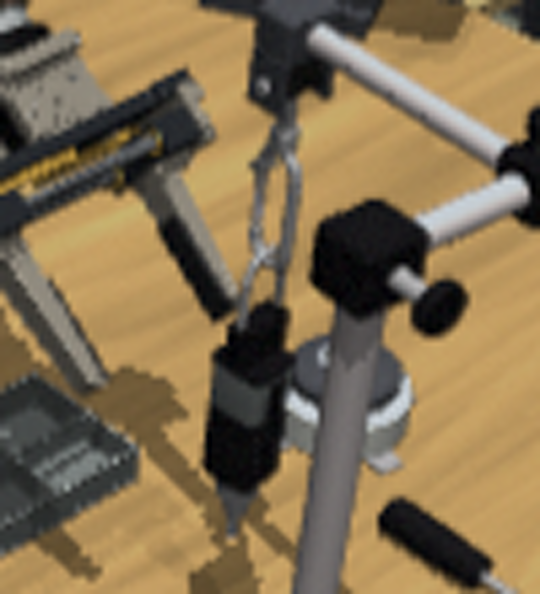

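Request:
{"fn": "arm_command", "kwargs": {
  "motion": [
    {"grip": 100, "tx": -0.006, "ty": 0, "tz": -0.008, "roll": 0},
    {"grip": 100, "tx": -0.006, "ty": 0, "tz": -0.008, "roll": 0},
    {"grip": 100, "tx": 0, "ty": 0, "tz": 0, "roll": 0},
    {"grip": 100, "tx": 0, "ty": 0, "tz": 0, "roll": 0},
    {"grip": 100, "tx": 0, "ty": 0, "tz": 0, "roll": 0},
    {"grip": 100, "tx": 0, "ty": 0, "tz": 0, "roll": 0},
    {"grip": 100, "tx": 0, "ty": 0, "tz": 0, "roll": 0},
    {"grip": 100, "tx": 0, "ty": 0, "tz": 0, "roll": 0},
    {"grip": 100, "tx": 0, "ty": 0, "tz": 0, "roll": 0},
    {"grip": 100, "tx": 0, "ty": 0, "tz": 0, "roll": 0}
  ]
}}

```text
clock: 27.0
eef_pos: [483.0, 188.1, 200.9]
eef_rot: [179.2, -52.8, 1.6]
contact_force: [-0.3, -0.4, 0.3]
finger_gap: 92.1
```

Request:
{"fn": "arm_command", "kwargs": {
  "motion": [
    {"grip": 100, "tx": 0, "ty": 0, "tz": 0, "roll": 0},
    {"grip": 100, "tx": 0, "ty": 0, "tz": 0, "roll": 0},
    {"grip": 100, "tx": 0, "ty": 0, "tz": 0, "roll": 0},
    {"grip": 100, "tx": 0, "ty": 0, "tz": 0, "roll": 0},
    {"grip": 100, "tx": 0, "ty": 0, "tz": 0, "roll": 0},
    {"grip": 100, "tx": 0, "ty": 0, "tz": 0, "roll": 0},
    {"grip": 100, "tx": 0, "ty": 0, "tz": 0, "roll": 0},
    {"grip": 100, "tx": 0, "ty": 0, "tz": 0, "roll": 0},
    {"grip": 100, "tx": 0, "ty": 0, "tz": 0, "roll": 0},
    {"grip": 100, "tx": 0, "ty": 0, "tz": 0, "roll": 0}
  ]
}}

```text
clock: 28.0
eef_pos: [483.0, 188.1, 200.9]
eef_rot: [179.2, -52.8, 1.6]
contact_force: [0.2, 1.0, -0.3]
finger_gap: 91.6
```

```bash
python3 st.py
python3 - <<'E'
from station import env
import cv2,numpy as np
ims=[]
for i in range(14):
    p=env.capture("wrist");im=cv2.cvtColor(p["image"],cv2.COLOR_RGB2BGR);ims.append(im)
cv2.imwrite("pics/w17.png",ims[-1])
# tip tracking: template from the first frame round the driver's nose
t=cv2.cvtColor(ims[0],6)
for im in ims[::1]:
    g=cv2.cvtColor(im,6); out=[]
    for (x0,y0,x1,y1) in [(285,60,345,140),(295,140,345,215)]:
        r=cv2.matchTemplate(g[y0-15:y1+15,x0-15:x1+15],t[y0:y1,x0:x1],cv2.TM_CCOEFF_NORMED);_,m,_,l=cv2.minMaxLoc(r);out+=[l[0]-15,l[1]-15,round(m,3)]
    print(out)
p=env.capture("scene");im=cv2.cvtColor(p["image"],cv2.COLOR_RGB2BGR);cv2.imwrite("pics/scene17.png",im)
E
```

```text
28.0 [ 15.32 -31.94 142.59 -34.63  20.93 131.23] [482.97 188.15 200.92] [179.15 -52.8    1.62] F [ 0.22  1.   -0.3 ] gap 91.58422655560229
tool axes in world (cols)
 [[ 0.6   0.02  0.8 ]
 [ 0.02 -1.    0.01]
 [ 0.8   0.01 -0.6 ]]
[0, 0, 1.0, 0, 0, 1.0]
[0, 0, 1.0, 0, 0, 1.0]
[0, 0, 1.0, 0, 0, 1.0]
[0, 0, 1.0, 0, 0, 1.0]
[0, 0, 1.0, 0, 0, 1.0]
[0, 0, 1.0, 0, 0, 1.0]
[0, 0, 1.0, 0, 0, 1.0]
[0, 0, 1.0, 0, 0, 1.0]
[0, 0, 1.0, 0, 0, 1.0]
[0, 0, 1.0, 0, 0, 1.0]
[0, 0, 1.0, 0, 0, 1.0]
[0, 0, 1.0, 0, 0, 1.0]
[0, 0, 1.0, 0, 0, 1.0]
[0, 0, 1.0, 0, 0, 1.0]
```

View pics/w17.png

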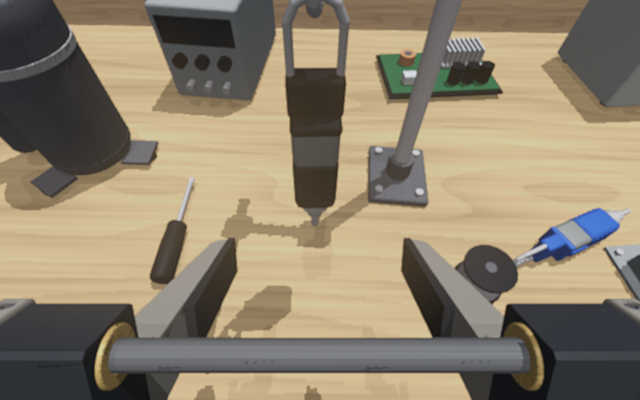

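View pics/scene17.png

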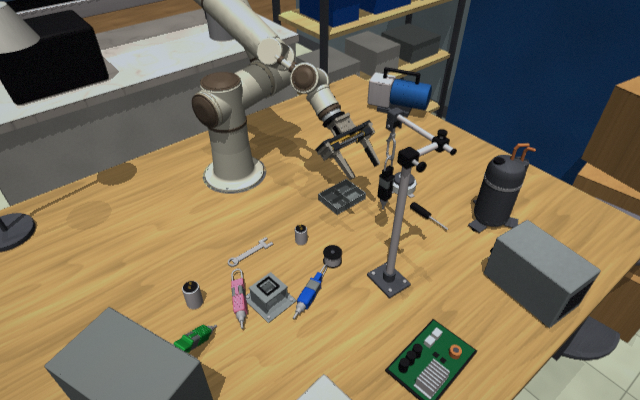

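```bash
python3 -c "
from station import env
print(env.job_done())"; python3 st.py
```

```text
the job is handed in; nothing more can be done
None
the job is handed in; nothing more can be done
```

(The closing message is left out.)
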